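# Sort the drill press clamping kit back into its holders

### The job

The drill press job is done, so put the five loose pieces of the clamping kit away: lay each one, the same way up as it lies now, fully down in an empty pocket of the blue holder that already holds its own kind (two T-slot nuts, one flanged nut, one step block and one strap clamp). Mind the water bottle: do not knock it over.

Things in the scene. Friction and masses are not known exactly. Their poses are not given: they have to be found in the camera images.
- tnut_1_center (a point): dark steel T-slot nut, one of two alike: base 28 x 28 x 10 mm with an 18 mm wide tongue along its x axis on top, 24 mm tall in all, round threaded hole in the top. Point at its centre, half-way up (12 mm above its underside), z up; its two faces across x are flat over the full height and 28 mm apart, good to grip
- tnut_2_center (a point): the second dark steel T-slot nut, same as the first
- flange_nut_center (a point): brass hexagon nut with a round flange at the foot: flange 31 mm across and 4 mm thick, hexagon 24 mm across flats, 24 mm tall; x is square to a pair of flats. Point at its centre, half-way up (12 mm), z up
- step_block_center (a point): bright steel step block (a staircase of eight steps): 62 mm long along x, 30 mm wide along y, 8 mm high at the -x end rising to 50 mm at the +x end, about 29 mm high in the middle. Point at the centre of that outline, 25 mm above its underside, z up; grip it across its 30 mm width
- strap_clamp_center (a point): dark steel strap clamp, a flat slotted bar 110 mm long along x, 32 mm wide along y, 18 mm thick, thinner at both ends (nose 10 mm at +x, toothed heel at -x). Point at its centre, 9 mm above its underside, z up; grip it across its 32 mm width at the middle
- tnut_holder: flat blue-painted board 166 x 126 x 15 mm fixed on the bench, the same outline as the other three holders; origin at the centre of its underside, x along its 166 mm length, y across, z up; yaw within 0.15 of straight ahead. Home of the T-slot nuts: six square pockets 46 (x) x 50 (y) mm, 8 mm deep (floor 7 mm above the bench), centred at x = -53, 0, +53 and y = -29.5, +29.5 mm; the two at x = +53 hold fixed T-slot nuts, the other four are empty
- nut_holder: flat blue-painted board 166 x 126 x 15 mm fixed on the bench, the same outline as the other three holders; origin at the centre of its underside, x along its 166 mm length, y across, z up; yaw within 0.15 of straight ahead. Home of the flanged nuts: six round pockets 46 mm across, 8 mm deep (floor 7 mm above the bench), centred at x = -53, 0, +53 and y = -29.5, +29.5 mm; the two at x = +53 hold fixed brass flanged nuts, the other four are empty
- step_holder: flat blue-painted board 166 x 126 x 15 mm fixed on the bench, the same outline as the other three holders; origin at the centre of its underside, x along its 166 mm length, y across, z up; yaw within 0.15 of straight ahead. Home of the step blocks: three pockets 46 (x) x 82 (y) mm, 8 mm deep (floor 7 mm above the bench), centred at x = -53, 0, +53 and y = 0; the one at x = +53 holds a fixed step block lying along y, the other two are empty
- strap_holder: flat blue-painted board 166 x 126 x 15 mm fixed on the bench, the same outline as the other three holders; origin at the centre of its underside, x along its 166 mm length, y across, z up; yaw within 0.15 of straight ahead. Home of the strap clamps: two long pockets 130 (x) x 50 (y) mm, 8 mm deep (floor 7 mm above the bench), centred at x = 0 and y = -29.5, +29.5 mm; the one at y = +29.5 holds a fixed strap clamp, the one at y = -29.5 is empty
- bottle: bystander: loose plastic water bottle with a blue cap, 65 mm across and 207 mm tall, standing upright at the back left; origin at the centre of its underside, z up. The other tall obstacle near the work is the fixed bench vice at the middle of the front edge, about 150 mm high, between the loose pieces and some of the holders

How it is judged:
By the outcome, as a careful person would: the job done as asked, in the order asked, and still so for the second after the job is handed in, with the robot touching nothing.
It also fails if it takes over 125 s, if anything falls off the work surface, if the arm or the gripper's body presses on something with over 40 N, if the wrist force passes 120 N, or if a joint passes its speed limit or range.

### The arm

A 7-joint arm with a two-finger parallel gripper is mounted at the origin on a cart in front of the work surface, level with it; the furniture and walls round the work are solid. World frame = base frame: x ahead of the robot, y to its left, z up, the work surface at z = 0. Lengths are in m, angles in rad, forces in N, time in s.
With the tool pointing down it reaches from about 0.35 to 0.9 m from the base axis. Payload 8.1 kg.
Tool frame: the origin (TCP) lies at the very end of the fingers, on their centre line; the grasp point (between the pads) lies 19 mm behind it (grasp_offset is the distance from the TCP to the grasp point, in m); z points along the fingers, y is the line along which they close (so a half turn about z gives the same grasp; the last joint's range is limited). The gripper opens to 92 mm and grips with 3 to 60 N. Pads are 19 mm wide; open, the fingers measure 130 mm over their backs; the gripper's body (75 mm by 190 mm) begins 47 mm behind the grasp point.
Start: joints at [0.998, 0.434, 0.025, 1.573, -0.012, 1.134, -0.075], TCP at [0.283, -0.557, 0.227] pointing down, gripper open.
Joint ranges: [-2.62, 2.62], [-0.44, 2.09], [-1.27, 1.32], [0.08, 2.57], [-1.32, 4.46], [0.12, 2], [-2.74, 2.74]. Speed limits (rad/s): [2.22, 2.22, 3.01, 3.01, 3.14, 3.14, 3.14].

### API

Orientations are given as a rotation vector (axis times angle).
In Python, from cell import observe, get_image, camera_params, sign_off, silhouettes, grasp_offset gives the robot as it stands. The module is installed in compiled form; this text tells all that it offers.
- The arm moves only by the tool jog_arm, never from a script. Its argument "motion" is a list that holds one entry, the list of rows, each a list of 7 numbers: the shift along the tool's x, y, z in m, then the turn, a rotation vector about the tool's x, y, z in rad, then the closure, from -1 (fully open) to 1 (shut), so that 0 is half open. In form: [[[dx, dy, dz, wx, wy, wz, hand], ...]]. A call has 1 to 10 rows; each row is the pose to reach, as a shift and turn from the pose commanded when the call began, along the tool's axes at that moment; what a row does not reach only later rows make up. A row lasts 1/12 s, in which the tool goes at most 41.7 mm and 7.16 degrees, less where a joint would pass 70% of its speed; a pose out of reach is approached as far as the arm can. A call with a gripper value outside its range is refused whole. The fingers move at their own pace and stop on an object; "force" is the grip in N (left out, the last holds). Time passes only in rows, so rows that repeat a pose let the fingers close. It gives the time, the measured TCP pose, the force, the opening and the grip force at its end, in the units of the state.
- observe(): the state, without advancing time (a new reading comes with each control period).
- get_image(name): name is "scene" or "top" or "wrist"; returns the picture (400x640x3 uint8, red, green, blue); there is no depth.
- camera_params(name): a dict with "vertical_fov" (degrees; the focal length in pixels is half the picture's height over the tangent of half this angle, whatever the lens; pixels are square), "cx", "cy" (the principal point, pixels), "T" (4x4, takes a point from camera to world coordinates). Camera axes: x right, y down, z forward; pixel columns grow to the right and rows downward; lengths in m; the calibration is good to about 2 mm. The wrist camera is an equidistant fisheye: a pixel r from the principal point sees the ray r / f radians off the axis. A picture is of the moment at which its call begins: read the wrist's pose just before it. camera_params takes no time and is no camera call; for the wrist camera it gives the pose at the moment of the call.
- sign_off(): hands the job in; it is judged then, once.
Trained networks look in the newest picture that a camera, given by its name, has taken for a name from the list of things; names that differ only in an ending like _2 or _b are one class to them, and where a whole thing is asked for, a point or a joint stands for the part that bears it (a point fixed in the world has none). Each returns a list of dicts, best first, with "p" (0 to 1); they miss things now and then, are a little off and sometimes report something else, mostly with a low value. They report only what shows in the picture. A call takes as long as a camera call.
- silhouettes(query, camera): "mask" (400x640 bool, what is visible of it) and "pixel" ([column, row] in pixels, amid what is visible of it).
The state is a dict: "clock": time; "joints": joint angles; "dq": joint speeds; "joint_efforts": joint torques, N m; "position": TCP position; "ee_rot": TCP orientation; "force": force on the tool from outside, world axes, zero at the start; "ft_torque": the same for the moment, N m; "width": opening from 0.0 (shut) to 1.0 (fully open); "gripper_force": force on a finger pad.
Only numpy, scipy, OpenCV 4.12 (cv2) and the standard library are available. Lean on these libraries where they do the work, as an engineer would, in place of code of your own. Each camera call takes 0.05 s, during which the arm holds its last target. There are 200 camera calls.

## Working session

There is one attempt and no reset: what is moved stays moved. The work goes in short steps, Python scripts to look and compute and a tool call to move; the robot and the scene stay as the last step left them, time stands still between calls to the robot, and variables do not carry over. Pictures are saved under pics/ and viewed, at most 14 in all, crops included, and the job is handed in when it is done.

Besides the shell and the picture viewer there is one more tool, called after ">>>" as name(argument=value, ...), one argument or row to a line, values as JSON. jog_arm: Moves the arm, as the interface text tells. Its arguments: {"type":"object","properties":{"motion":{"type":"array"},"force":{"type":"number"}},"required":["motion"]}

```bash
mkdir -p pics; ls; python3 - <<'E'
from cell import *
import cv2,numpy as np
print(observe()); print(grasp_offset)
for n in("scene","top","wrist"):
    p=camera_params(n); print(n,p["vertical_fov"],p["cx"],p["cy"],np.round(p["T"],3).tolist())
    cv2.imwrite(f"pics/{n}0.png",get_image(n)[:,:,::-1])
E
```

```text
pics
{'clock': 0.0, 'joints': array([ 0.9983981 ,  0.43522202,  0.02496536,  1.57409868, -0.01158218,
        1.13399004, -0.07507026]), 'dq': array([-0.00041058, -0.00036042,  0.00153773,  0.00115995, -0.00036508,
        0.00238771, -0.00205669]), 'joint_efforts': array([-1.08574535e-03, -6.67874551e+01,  9.84588079e-01, -3.14462328e+01,
       -6.05271477e-02,  4.26978758e-02,  9.56398480e-05]), 'position': array([ 0.28265784, -0.55685871,  0.22594487]), 'ee_rot': array([-3.05388130e+00, -7.30804447e-01,  8.09896069e-04]), 'force': array([-1.02734219,  0.28498027,  0.04649494]), 'ft_torque': array([ 0.0026696 , -0.03734976,  0.01553675]), 'gripper_force': 0.0, 'width': 1.0009535193392707}
0.0188
scene 52.69734572969754 323.50696245607645 202.6329342128902 [[-0.79, -0.335, 0.514, 0.091], [-0.613, 0.419, -0.67, 0.706], [0.009, -0.844, -0.536, 0.597], [0.0, 0.0, 0.0, 1.0]]
top 47.783058222789315 319.5708745976456 201.15690970053197 [[0.01, -0.996, 0.085, 0.493], [-0.999, -0.013, -0.03, 0.088], [0.031, -0.084, -0.996, 1.275], [0.0, 0.0, 0.0, 1.0]]
wrist 65.70646984690485 315.4952845324442 198.64691719232655 [[0.452, -0.855, -0.254, 0.352], [-0.892, -0.434, -0.128, -0.523], [-0.001, 0.285, -0.959, 0.384], [0.0, 0.0, 0.0, 1.0]]
```

View pics/top0.png

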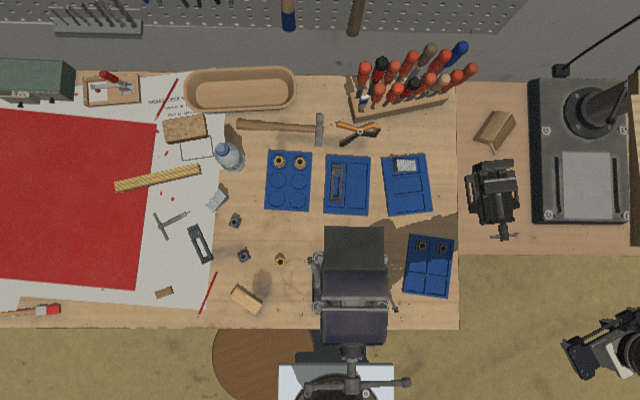

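View pics/scene0.png

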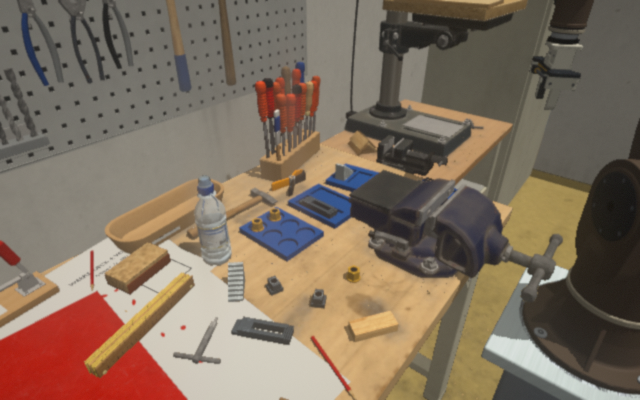

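Top view: nut_holder about (288,181), strap_holder (347,184), step_holder (406,184) and tnut_holder (428,266). The loose pieces are T-nuts (235,220) and (243,255), flange nut (280,259), step block (217,199) and strap clamp (200,243), with the bottle at (228,155). The vice at (355,270) stands between the pieces and tnut_holder. The scene view agrees.

```bash
cat > h.py <<'E'
from cell import *
import numpy as np, cv2
from scipy.optimize import least_squares
from scipy.spatial.transform import Rotation as R
def foc(p): return 200/np.tan(np.radians(p["vertical_fov"])/2)
def ray(n,px,p=None):
    p=p or camera_params(n); f=foc(p); d=(np.array(px,float)-[p["cx"],p["cy"]])/f
    if n=="wrist":
        r=np.linalg.norm(d)+1e-12; v=np.r_[d/r*np.sin(r),np.cos(r)]
    else: v=np.r_[d,1]
    T=np.array(p["T"]); v=T[:3,:3]@v; return T[:3,3],v/np.linalg.norm(v)
def proj(n,P,p=None):
    p=p or camera_params(n); T=np.array(p["T"]); q=(np.atleast_2d(P)-T[:3,3])@T[:3,:3]; f=foc(p)
    if n=="wrist":
        r=np.linalg.norm(q[:,:2],axis=1)+1e-12; k=np.arctan2(r,q[:,2])/r
    else: k=1/q[:,2]
    return q[:,:2]*k[:,None]*f+[p["cx"],p["cy"]]
def onplane(n,px,z,p=None):
    o,v=ray(n,px,p); return o+v*(z-o[2])/v[2]
def tri(obs):
    A=0;b=0
    for n,px,p in obs:
        o,v=ray(n,px,p); M=np.eye(3)-np.outer(v,v); A=A+M; b=b+M@o
    return np.linalg.solve(A,b)
E
python3 - <<'E'
from h import *
import pickle
out={}
for cam in("top","scene"):
    get_image(cam); 
    for q in("tnut_1_center","flange_nut_center","step_block_center","strap_clamp_center","tnut_holder","nut_holder","step_holder","strap_holder","bottle"):
        L=silhouettes(q,cam); out[cam,q]=L
        for d in L:
            m=d["mask"].astype(np.uint8); c=cv2.findContours(m,0,1)[0]; c=max(c,key=cv2.contourArea); r=cv2.minAreaRect(c)
            z=0.015 if "holder" in q else 0.012
            print(cam,q,round(d["p"],2),np.round(d["pixel"]),m.sum(),np.round(onplane(cam,r[0],z),3)[:2],np.round(r[1]),round(r[2]))
pickle.dump(out,open("sil.pkl","wb"))
E
```

```text
top tnut_1_center 0.6 [232. 224.] 99 [0.538 0.286] [10. 10.] 18
top flange_nut_center 0.66 [279. 262.] 105 [0.43  0.157] [10. 11.] 90
top step_block_center 0.69 [220. 199.] 286 [0.598 0.337] [13. 23.] 45
top strap_clamp_center 0.61 [200. 241.] 428 [0.478 0.382] [39. 13.] 65
top nut_holder 0.78 [288. 183.] 2667 [0.655 0.141] [45. 60.] 4
top step_holder 0.55 [407. 188.] 2620 [ 0.65  -0.195] [59. 45.] 83
top strap_holder 0.86 [345. 186.] 2605 [ 0.646 -0.026] [45. 59.] 3
top bottle 0.79 [232. 154.] 690 [0.722 0.306] [33. 24.] 45
scene tnut_1_center 0.71 [271. 282.] 196 [0.54  0.288] [17. 13.] 59
scene flange_nut_center 0.76 [351. 272.] 166 [0.431 0.158] [16. 12.] 90
scene flange_nut_center 0.62 [429. 180.] 21 [ 0.495 -0.328] [7. 2.] 0
scene step_block_center 0.82 [239. 280.] 645 [0.607 0.327] [39. 16.] 90
scene strap_clamp_center 0.88 [262. 328.] 1158 [0.477 0.382] [60. 21.] 10
scene nut_holder 0.69 [264. 329.] 1162 [0.475 0.384] [62. 20.] 11
scene nut_holder 0.64 [281. 228.] 2583 [0.647 0.15 ] [78. 45.] 27
scene step_holder 0.75 [353. 178.] 929 [ 0.672 -0.182] [48. 26.] 15
scene step_holder 0.43 [239. 282.] 626 [0.606 0.328] [40. 16.] 90
scene strap_holder 0.6 [320. 203.] 1706 [ 0.652 -0.017] [62. 34.] 27
scene bottle 0.87 [208. 226.] 2313 [0.827 0.217] [90. 32.] 81
```

```bash
python3 - <<'E'
from h import *
im=cv2.imread("pics/top0.png"); 
hsv=cv2.cvtColor(im,cv2.COLOR_BGR2HSV)
m=cv2.inRange(hsv,(100,150,60),(125,255,255))
m=cv2.morphologyEx(m,cv2.MORPH_CLOSE,np.ones((7,7)))
for c in cv2.findContours(m,0,1)[0]:
    if cv2.contourArea(c)>900:
        g=np.array([onplane("top",q,0.015)[:2] for q in c[:,0].astype(float)],np.float32)
        h=cv2.convexHull(g); r=cv2.minAreaRect(h); b=cv2.boxPoints(r)
        print(c[:,0].min(0),c[:,0].max(0),np.round(r[0],4),np.round(r[1],4),round(r[2],1))
# bottle: cap & base
import pickle; o=pickle.load(open("sil.pkl","rb"))
tm=o["top","bottle"][0]["mask"]; sm=o["scene","bottle"][0]["mask"]
def res(p):
    r=[]
    for n,mk in(("top",tm),("scene",sm)):
        pts=[[p[0]+rr*np.cos(a),p[1]+rr*np.sin(a),z] for a in np.arange(0,6.28,.3) for z,rr in((0,.0325),(.14,.0325),(.2,.014))]
        q=proj(n,pts); hull=cv2.convexHull(q.astype(np.int32)); mm=np.zeros((400,640),np.uint8); cv2.fillConvexPoly(mm,hull,1)
        r.append(1-(mm&mk).sum()/(mm|mk).sum())
    return sum(r)
from scipy.optimize import minimize
best=min(((res((x,y)),x,y) for x in np.arange(.64,.78,.004) for y in np.arange(.22,.36,.004)));print(best)
s=cv2.imread("pics/wrist0.png"); cv2.imwrite("pics/a.png",s)
E
```

```text
[403 234] [453 297] [ 0.4246 -0.2547] [0.1241 0.1612] 82.2
[324 155] [369 214] [ 0.6484 -0.0254] [0.1227 0.1623] 87.1
[382 154] [431 215] [ 0.6515 -0.1948] [0.1618 0.124 ] 7.4
[265 151] [311 210] [0.6579 0.14  ] [0.1207 0.162 ] 87.1Traceback (most recent call last):
  File "<stdin>", line 22, in <module>
  File "<stdin>", line 22, in <genexpr>
  File "<stdin>", line 18, in res
  File "h.py", line 13, in proj
    p=p or camera_params(n); T=np.array(p["T"]); q=(np.atleast_2d(P)-T[:3,3])@T[:3,:3]; f=foc(p)
           ~~~~~~~~~~~~~^^^
ValueError: time passes only in moves, steps and waits
```

View pics/wrist0.png

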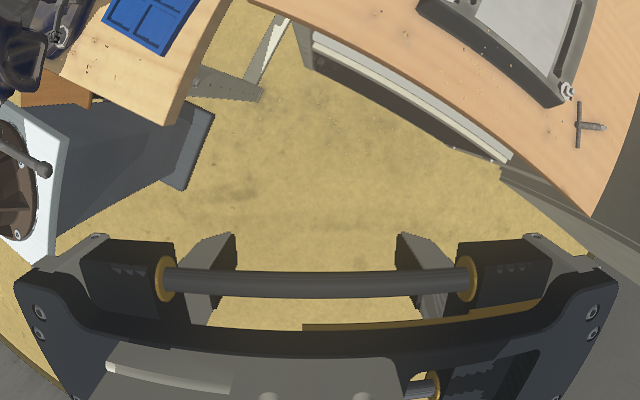

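The wrist image shows tnut_holder at top left, about (165,20), and the gripper fills the bottom half. I'll move in for close-ups.

```bash
cat >> h.py <<'E'
_cp=camera_params; _c={}
def camera_params(n):
    if n=="wrist": return _cp(n)
    if n not in _c: _c[n]=_cp(n)
    return _c[n]
def snap(name,file=None):
    p=_cp(name); im=get_image(name)[:,:,::-1].copy()
    if file: cv2.imwrite("pics/"+file,im)
    return p,im
def pose():
    s=observe(); return np.array(s["position"]),R.from_rotvec(s["ee_rot"])
def plan(*wps,start=None):
    """waypoints (x,y,z,yaw of tool x in world), tool down; yaw picks nearest half turn. prints row shift for one call from present pose"""
    p,r=pose() if start is None else start
    for x,y,z,yaw in wps:
        t=R.from_euler("z",yaw)*R.from_rotvec([np.pi,0,0]); best=None
        rel=r.inv()*t
        d=r.inv().apply(np.array([x,y,z])-p)
        print("to",np.round([x,y,z,yaw],3),"row",np.round(np.r_[d,rel.as_rotvec()],4).tolist(),"len",round(np.linalg.norm(d),3),"turn_deg",round(np.degrees(rel.magnitude()),1))
        if start=="chain": p,r=np.array([x,y,z]),t
def tyaw():
    r=pose()[1].as_matrix()[:,0]; return np.arctan2(r[1],r[0])
E
python3 - <<'E'
from h import *
plan((.33,-.27,.30,0),(.44,.28,.3,0)); print(observe()["joints"])
E
```

```text
to [ 0.33 -0.27  0.3   0.  ] row [0.172, -0.2349, -0.0733, 0.0, -0.0, 0.4698] len 0.3 turn_deg 26.9
to [0.44 0.28 0.3  0.  ] row [0.5191, -0.6755, -0.0733, 0.0, -0.0, 0.4698] len 0.855 turn_deg 26.9
[ 0.99838666  0.43450242  0.02498058  1.57319895 -0.01159485  1.13400533
 -0.07507397]
```

>>> jog_arm(
  motion=[
    [[0, 0, -0.04, 0, 0, 0, -1], [0.172, -0.235, -0.073, 0, 0, 0.47, -1], [0.172, -0.235, -0.073, 0, 0, 0.47, -1], [0.172, -0.235, -0.073, 0, 0, 0.47, -1], [0.172, -0.235, -0.073, 0, 0, 0.47, -1], [0.172, -0.235, -0.073, 0, 0, 0.47, -1], [0.172, -0.235, -0.073, 0, 0, 0.47, -1], [0.172, -0.235, -0.073, 0, 0, 0.47, -1], [0.172, -0.235, -0.073, 0, 0, 0.47, -1], [0.172, -0.235, -0.073, 0, 0, 0.47, -1]],
  ],
)

```text
clock: 1.98
position: [0.3307, -0.2678, 0.3005]
ee_rot: [3.141, 0.007, 0.002]
force: [-0.2, -1.3, 0.1]
width: 0.997
gripper_force: 0.0
```

```bash
python3 - <<'E'
from h import *
p,im=snap("wrist","w1.png"); print(observe()["joints"]); print(pose()[0],tyaw())
m=cv2.inRange(cv2.cvtColor(im,cv2.COLOR_BGR2HSV),(100,150,60),(125,255,255)); m=cv2.morphologyEx(m,cv2.MORPH_CLOSE,np.ones((15,15)))
for c in cv2.findContours(m,0,1)[0]:
    if cv2.contourArea(c)>3000:
        g=np.array([onplane("wrist",q,0.015,p)[:2] for q in c[:,0].astype(float)],np.float32)
        r=cv2.minAreaRect(cv2.convexHull(g)); print(c[:,0].min(0),c[:,0].max(0),np.round(r[0],4),np.round(r[1],4),round(r[2],1))
plan((.44,.28,.3,0))
E
```

```text
[ 0.60806745  0.04820979 -0.05154263  1.90200787  0.00308626  1.1900941
 -1.01371134]
[ 0.33017337 -0.26954381  0.30021778] 0.0016440484048397303
[263  42] [355 119] [ 0.4513 -0.2599] [0.1238 0.1083] 82.5
[59  0] [194  40] [0.5847 0.0666] [0.2995 0.0794] 75.8
to [0.44 0.28 0.3  0.  ] row [0.1107, -0.5494, -0.0002, 0.001, -0.0009, 0.0016] len 0.56 turn_deg 0.1
```

>>> jog_arm(
  motion=[
    [[0.03, -0.18, 0, 0, 0, 0, -1], [0.03, -0.18, 0, 0, 0, 0, -1], [0.03, -0.18, 0, 0, 0, 0, -1], [0.03, -0.18, 0, 0, 0, 0, -1], [0.06, -0.36, 0, 0, 0, 0, -1], [0.06, -0.36, 0, 0, 0, 0, -1], [0.06, -0.36, 0, 0, 0, 0, -1], [0.06, -0.36, 0, 0, 0, 0, -1], [0.11, -0.55, 0, 0, 0, 0, -1], [0.11, -0.55, 0, 0, 0, 0, -1]],
  ],
)

```text
clock: 2.87
position: [0.4061, 0.1404, 0.2998]
ee_rot: [-3.141, 0.005, -0.001]
force: [1.0, -0.3, -1.3]
width: 1.0
gripper_force: 0.0
```

>>> jog_arm(
  motion=[
    [[0.03, -0.14, 0, 0, 0, 0, -1], [0.03, -0.14, 0, 0, 0, 0, -1], [0.03, -0.14, 0, 0, 0, 0, -1], [0.03, -0.14, 0, 0, 0, 0, -1], [0.03, -0.14, 0, 0, 0, 0, -1], [0.03, -0.14, 0, 0, 0, 0, -1]],
  ],
)

```text
clock: 3.37
position: [0.436, 0.2796, 0.2988]
ee_rot: [3.141, -0.001, -0.003]
force: [0.1, 0.1, -0.2]
width: 1.005
gripper_force: 0.0
```

```bash
python3 - <<'E'
from h import *
p,im=snap("wrist","w2.png"); print(observe()["joints"],observe()["clock"]); print(pose()[0],tyaw())
import pickle
o={}
for q in("tnut_1_center","flange_nut_center","step_block_center","strap_clamp_center"):
    o[q]=silhouettes(q,"wrist")
    for d in o[q]:
        r=cv2.minAreaRect(max(cv2.findContours(d["mask"].astype(np.uint8),0,1)[0],key=cv2.contourArea))
        print(q,round(d["p"],2),np.round(d["pixel"]),d["mask"].sum(),np.round(onplane("wrist",r[0],.012,p)[:2],3),np.round(r[1]),round(r[2]))
pickle.dump((p,o),open("w2.pkl","wb"))
E
```

```text
[-0.15851156  0.27476969 -0.6470281   1.67959178  0.17313733  1.24683769
 -2.41595461] 3.4167
[0.4360444  0.27844623 0.29892122] -0.002049787672027669
tnut_1_center 0.81 [313.  92.] 368 [0.54  0.285] [20. 20.] 21
flange_nut_center 0.79 [397. 167.] 351 [0.434 0.158] [19. 21.] 90
step_block_center 0.56 [275.  49.] 1157 [0.601 0.338] [28. 47.] 45
strap_clamp_center 0.78 [248. 130.] 1545 [0.478 0.379] [75. 25.] 61
```

View pics/w2.png

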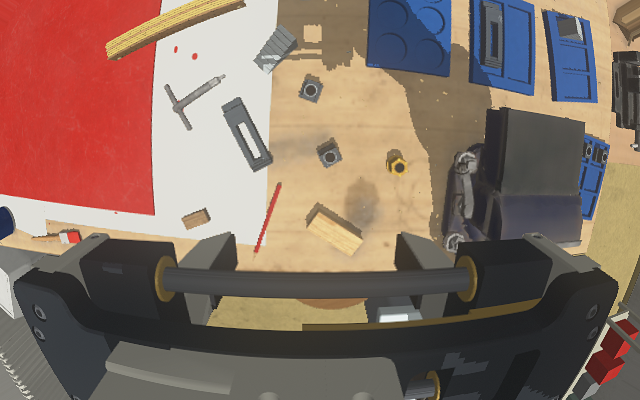

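Wrist view: step block (275,49), T-nuts (311,90) and (329,152), strap clamp (248,132), flange nut (398,165). A zoomed crop will give their orientations.

```bash
python3 - <<'E'
import cv2
im=cv2.imread("pics/w2.png")[22:178,215:415]; im=cv2.convertScaleAbs(im,alpha=1.4,beta=15)
cv2.imwrite("pics/w2c.png",cv2.resize(im,None,fx=3.8,fy=3.8,interpolation=cv2.INTER_CUBIC))
E
```

```text
(no output)
```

View pics/w2c.png

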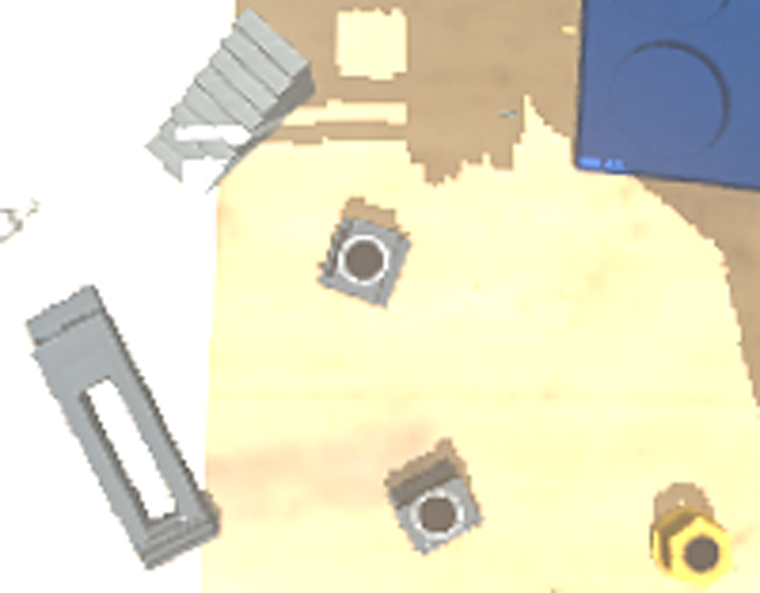

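The T-nut ledge in shadow marks the side parallel to the tongue. It is at upper left on the lower nut and on the left side of the upper nut. Next I fit simple solid models to the masks from all three cameras, with height left free as a check.

```bash
cat > fit.py <<'E'
from h import *
from scipy.optimize import minimize
def box(x0,x1,y0,y1,z0,z1): return np.array([[x,y,z] for x in(x0,x1) for y in(y0,y1) for z in(z0,z1)])
def cyl(r,z0,z1,n=24,ph=0): a=np.arange(n)*2*np.pi/n+ph; return np.array([[r*np.cos(t),r*np.sin(t),z] for t in a for z in(z0,z1)])
M=.001
MODEL={"tnut":[box(-14,14,-14,14,0,10)*M,box(-14,14,-9,9,10,24)*M],
"flange":[cyl(15.5,0,4)*M,cyl(12/np.cos(np.pi/6),4,24,6,np.pi/6)*M],
"step":[box(-31+7.75*i,-31+7.75*(i+1),-15,15,0,8+6*i)*M for i in range(8)],
"strap":[box(-40,40,-16,16,0,18)*M,box(-55,55,-16,16,0,10)*M]}
S=3
def render(cam,p,model,x,y,z,a):
    m=np.zeros((400*S,640*S),np.uint8); Rz=R.from_euler("z",a)
    for b in MODEL[model]:
        q=proj(cam,Rz.apply(b)+[x,y,z],p); cv2.fillConvexPoly(m,cv2.convexHull(np.round(q*S+(S-1)/2).astype(np.int32)),1)
    return m
def fill(m):
    m=m.astype(np.uint8); c=max(cv2.findContours(m,0,1)[0],key=cv2.contourArea); o=np.zeros_like(m); cv2.drawContours(o,[c],-1,1,-1)
    return cv2.resize(o,None,fx=S,fy=S,interpolation=cv2.INTER_NEAREST)
def cost(v,model,views):
    t=0
    for cam,p,mk in views:
        r=render(cam,p,model,v[0],v[1],v[2],v[3]); t+=1-(r&mk).sum()/max(1,(r|mk).sum())
    return t/len(views)
def fit(model,views,x,y,yaws,freez=True):
    best=None
    for a in yaws:
        f=(lambda v:cost([v[0],v[1],v[2] if freez else 0,v[3]],model,views))
        s=np.array([[x,y,0,a]]+[[x+.008*(i==0),y+.008*(i==1),.008*(i==2),a+.2*(i==3)] for i in range(4)])
        r=minimize(f,s[0],method="Nelder-Mead",options=dict(initial_simplex=s,maxfev=180,xatol=2e-4,fatol=1e-4))
        print("  ",model,"yaw0",round(np.degrees(a)),"->",np.round(r.x[:3],4),round(np.degrees(r.x[3]),1),"cost",round(r.fun,3))
        if best is None or r.fun<best.fun: best=r
    return best.x
E
python3 - <<'E'
from fit import *
import pickle
top=pickle.load(open("sil.pkl","rb")); pw,w=pickle.load(open("w2.pkl","rb"))
T=lambda q:[("top",camera_params("top"),fill(top["top",q][0]["mask"])),("scene",camera_params("scene"),fill(top["scene",q][0]["mask"])),("wrist",pw,fill(w[q][0]["mask"]))]
d=np.radians
fit("tnut",T("tnut_1_center"),.54,.286,[d(-22),d(68)])
fit("flange",T("flange_nut_center"),.432,.158,[d(0),d(30)])
fit("step",T("step_block_center"),.60,.335,[d(-40),d(140),d(50)])
fit("strap",T("strap_clamp_center"),.478,.38,[d(30),d(-65)])
im=cv2.imread("pics/w2.png"); g=cv2.cvtColor(im,cv2.COLOR_BGR2GRAY); sat=cv2.cvtColor(im,cv2.COLOR_BGR2HSV)[:,:,1]
mm=np.zeros_like(g); mm[138:172,312:346]=(sat[138:172,312:346]<70)
print(mm.sum(), onplane("wrist",(329,152),.012,pw))
fit("tnut",[("wrist",pw,fill(mm))],.457,.252,[d(27),d(-63)],False)
mm[:]=0; mm[75:106,296:328]=(sat[75:106,296:328]<70)
fit("tnut",[("wrist",pw,fill(mm))],.54,.286,[d(-22),d(68)],False)
E
```

```text
tnut yaw0 -22 -> [0.5386 0.2862 0.0024] -24.6 cost 0.174
   tnut yaw0 68 -> [0.5391 0.2863 0.003 ] 67.2 cost 0.213
   flange yaw0 0 -> [ 0.4312  0.1569 -0.0008] 16.1 cost 0.151
   flange yaw0 30 -> [0.4313 0.1573 0.0009] 33.9 cost 0.144
   step yaw0 -40 -> [0.5968 0.3368 0.0017] -46.5 cost 0.066
   step yaw0 140 -> [0.5992 0.3334 0.0069] 135.1 cost 0.266
   step yaw0 50 -> [0.5975 0.3334 0.0116] 138.1 cost 0.264
   strap yaw0 30 -> [0.4785 0.3806 0.0024] 25.8 cost 0.074
   strap yaw0 -65 -> [0.4785 0.3808 0.0021] 25.5 cost 0.075
393 [0.45093377 0.2591922  0.012     ]
   tnut yaw0 27 -> [0.4458 0.2591 0.0083] 29.6 cost 0.105
   tnut yaw0 -63 -> [0.4459 0.259  0.0055] -60.7 cost 0.055
   tnut yaw0 -22 -> [0.5399 0.2859 0.002 ] -21.9 cost 0.056
   tnut yaw0 68 -> [0.5402 0.2854 0.0044] 68.4 cost 0.076
```

```bash
python3 - <<'E'
from fit import *
import pickle
top=pickle.load(open("sil.pkl","rb")); pw,w=pickle.load(open("w2.pkl","rb"))
im=cv2.imread("pics/w2.png"); hsv=cv2.cvtColor(im,cv2.COLOR_BGR2HSV)
c=hsv[150:182,380:416]; mm=np.zeros((400,640),np.uint8); mm[150:182,380:416]=((c[:,:,1]>150)|(c[:,:,2]<60))
print(mm.sum())
fl=fill(mm)
v=fit("flange",[("wrist",pw,fl)],.431,.157,[0,.26,.52,.78],False)
print([ (a,round(cost([v[0],v[1],0,np.radians(a)],"flange",[("wrist",pw,fl)]),3)) for a in range(0,60,6)])
# nut2 in top and scene from low-saturation/dark blobs
for n,(x,y),r in(("top",(243,255),9),("scene",(317,297),14)):
    i=cv2.imread(f"pics/{n}0.png"); print(n,np.round(proj(n,[.447,.259,.012]),1)); 
views=[("wrist",pw,None)]
mm[:]=0; mm[138:172,312:346]=(hsv[138:172,312:346,1]<70); views=[("wrist",pw,fill(mm))]
for n,(x,y),r in(("top",(243,255),9),("scene",(317,297),14)):
    h=cv2.cvtColor(cv2.imread(f"pics/{n}0.png"),cv2.COLOR_BGR2HSV); m=np.zeros((400,640),np.uint8); s=np.s_[y-r:y+r,x-r:x+r]; m[s]=h[s][:,:,1]<70
    print(n,m.sum()); views.append((n,camera_params(n),fill(m)))
fit("tnut",views,.447,.259,[np.radians(-61)])
# bottle
MODEL["bottle"]=[cyl(.0325,0,.14),cyl(.0325,.14,.1401)[:0] if 0 else np.vstack([cyl(.0325,.14,.141),cyl(.014,.19,.207)])]
fit("bottle",[(n,camera_params(n),fill(top[n,"bottle"][0]["mask"])) for n in("top","scene")],.70,.28,[0])
s=im[140:192,370:424]; cv2.imwrite("pics/hex.png",cv2.resize(np.hstack([s,im[138:190,305:359]]),None,fx=7,fy=7,interpolation=cv2.INTER_CUBIC))
E
```

```text
102
   flange yaw0 0 -> [0.4307 0.1565 0.0015] 0.2 cost 0.469
   flange yaw0 15 -> [0.4292 0.155  0.0051] 17.1 cost 0.468
   flange yaw0 30 -> [0.4308 0.1545 0.0037] 34.6 cost 0.47
   flange yaw0 45 -> [0.4292 0.1557 0.0024] 54.3 cost 0.468
[(0, np.float64(0.472)), (6, np.float64(0.475)), (12, np.float64(0.474)), (18, np.float64(0.472)), (24, np.float64(0.478)), (30, np.float64(0.475)), (36, np.float64(0.476)), (42, np.float64(0.469)), (48, np.float64(0.471)), (54, np.float64(0.47))]
top [[243.7 255.6]]
scene [[317.3 298. ]]
top 137
scene 198
   tnut yaw0 -61 -> [0.4462 0.2592 0.0019] -61.2 cost 0.177
   bottle yaw0 0 -> [ 0.7093  0.2935 -0.0046] -2.3 cost 0.126
```

View pics/hex.png

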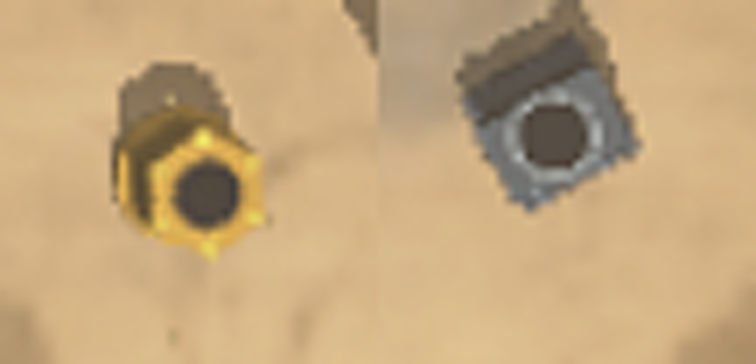

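Hexagon vertices point up and down in the image (at (204,135) and (210,252) in the crop), so the flat normals are at about 33°, 93° and -27°. The vice is close, so I'll check how far its left side reaches before gripping the flange nut.

```bash
python3 - <<'E'
from fit import *
import pickle
pw,w=pickle.load(open("w2.pkl","rb"))
# same vice features: top px vs wrist px
for nm,a,b in(("jaw far-left top corner",(325,228),(487,107)),("left screw upper",(317,256),(462,160)),("left screw lower",(316,290),(452,240)),("jaw far-right",(383,227),(585,122))):
    t=tri([("top",a,None),("wrist",b,pw)]); print(nm,np.round(t,3),"reproj",np.round(proj("top",t),0),np.round(proj("wrist",t,pw),0))
im=cv2.imread("pics/top0.png")[200:340,225:465]; cv2.imwrite("pics/vice.png",cv2.resize(im,None,fx=3.3,fy=3.3,interpolation=cv2.INTER_CUBIC))
E
```

```text
jaw far-left top corner [0.527 0.036 0.057] reproj [[325. 227.]] [[487. 109.]]
left screw upper [0.447 0.057 0.027] reproj [[317. 256.]] [[462. 159.]]
left screw lower [0.347 0.069 0.068] reproj [[312. 295.]] [[459. 231.]]
jaw far-right [ 0.528 -0.11   0.121] reproj [[383. 227.]] [[585. 122.]]
```

View pics/vice.png

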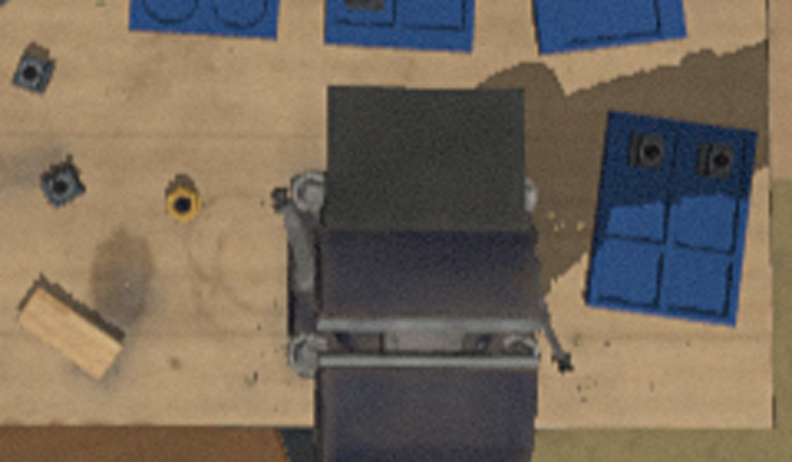

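The vice's tall body has its left side at y≈0.04, with only low bolts out to about 0.065. The flange nut at y=0.157 can be gripped with tool yaw 63°.

```bash
python3 - <<'E'
from h import *
d=np.radians
plan((.431,.157,.10,d(63)),(.431,.157,.011,d(63)))
E
```

```text
to [0.431 0.157 0.1   1.1  ] row [-0.0044, 0.121, 0.1998, 0.0009, 0.0001, -1.1024] len 0.234 turn_deg 63.2
to [0.431 0.157 0.011 1.1  ] row [-0.0044, 0.1209, 0.2888, 0.0009, 0.0001, -1.1024] len 0.313 turn_deg 63.2
```

>>> jog_arm(
  motion=[
    [[-0.004, 0.121, 0.2, 0, 0, -1.1, -1], [-0.004, 0.121, 0.2, 0, 0, -1.1, -1], [-0.004, 0.121, 0.2, 0, 0, -1.1, -1], [-0.004, 0.121, 0.2, 0, 0, -1.1, -1], [-0.004, 0.121, 0.2, 0, 0, -1.1, -1], [-0.004, 0.121, 0.2, 0, 0, -1.1, -1], [-0.004, 0.121, 0.2, 0, 0, -1.1, -1], [-0.004, 0.121, 0.2, 0, 0, -1.1, -0.5], [-0.004, 0.121, 0.2, 0, 0, -1.1, -0.5], [-0.004, 0.121, 0.2, 0, 0, -1.1, -0.5]],
  ],
)

```text
clock: 4.45
position: [0.4313, 0.1575, 0.0997]
ee_rot: [2.676, 1.645, -0.0]
force: [-0.2, -0.1, 0.6]
width: 0.832
gripper_force: 0.0
```

```bash
python3 - <<'E'
from h import *
print(pose()[0],np.degrees(tyaw()),observe()["joints"],observe()["width"])
plan((.431,.157,.011,np.radians(63)))
E
```

```text
[0.43126485 0.157487   0.09974824] 63.16310753435606 [ 0.15109131  0.45318438 -0.79633461  2.06642582  0.4520611   0.79993816
 -1.38677346] 0.8319588073586864
to [0.431 0.157 0.011 1.1  ] row [-0.0005, -0.0, 0.0887, 0.0003, 0.0003, 0.0028] len 0.089 turn_deg 0.2
```

>>> jog_arm(
  motion=[
    [[0, 0, 0.04, 0, 0, 0, -0.4], [0, 0, 0.07, 0, 0, 0, -0.4], [0, 0, 0.0885, 0, 0, 0, -0.3], [0, 0, 0.0885, 0, 0, 0, 1], [0, 0, 0.0885, 0, 0, 0, 1], [0, 0, 0.0885, 0, 0, 0, 1], [0, 0, 0.0885, 0, 0, 0, 1], [0, 0, 0.0885, 0, 0, 0, 1], [0, 0, 0.0885, 0, 0, 0, 1]],
  ],
  force=30,
)

```text
clock: 5.2
position: [0.4318, 0.1588, 0.0122]
ee_rot: [2.679, 1.64, 0.003]
force: [-1.2, -0.2, 0.9]
width: 0.266
gripper_force: 5.0
```

>>> jog_arm(
  motion=[
    [[0, 0, 0, 0, 0, 0, 1], [0, 0, 0, 0, 0, 0, 1], [0, 0, 0, 0, 0, 0, 1], [0, 0, 0, 0, 0, 0, 1]],
  ],
)

```text
clock: 5.53
position: [0.4317, 0.1588, 0.0121]
ee_rot: [2.678, 1.641, 0.002]
force: [-0.2, -1.3, 8.9]
width: 0.26
gripper_force: 30.0
```

```bash
python3 - <<'E'
from h import *
plan((.432,.159,.075,np.radians(63.2)),(.6035,.1132,.075,np.radians(63.2)))
E
```

```text
to [0.432 0.159 0.075 1.103] row [0.0003, 0.0003, -0.0629, 0.0015, -0.0008, -0.0038] len 0.063 turn_deg 0.2
to [0.604 0.113 0.075 1.103] row [0.0374, 0.1738, -0.0626, 0.0015, -0.0008, -0.0038] len 0.189 turn_deg 0.2
```

>>> jog_arm(
  motion=[
    [[0, 0, -0.03, 0, 0, 0, 1], [0, 0, -0.063, 0, 0, 0, 1], [0.018, 0.085, -0.063, 0, 0, 0, 1], [0.018, 0.085, -0.063, 0, 0, 0, 1], [0.037, 0.174, -0.063, 0, 0, 0, 1], [0.037, 0.174, -0.063, 0, 0, 0, 1], [0.037, 0.174, -0.063, 0, 0, 0, 1], [0.037, 0.174, -0.063, 0, 0, 0, 1], [0.037, 0.174, -0.063, 0, 0, 0, 1]],
  ],
)

```text
clock: 6.28
position: [0.6028, 0.1124, 0.0739]
ee_rot: [-2.679, -1.64, 0.001]
force: [-1.2, 0.2, -1.1]
width: 0.258
gripper_force: 30.0
```

```bash
python3 - <<'E'
from h import *
s=observe();print(pose()[0],np.degrees(tyaw()),s["joints"],s["width"],s["gripper_force"],s["force"])
plan((.6035,.1132,.0195,np.radians(63.2)))
p,im=snap("scene","s1.png"); cv2.imwrite("pics/s1c.png",cv2.resize(im[130:330,180:430],None,fx=3,fy=3))
E
```

```text
[0.60276444 0.11244795 0.07394012] 62.93535605954528 [ 0.19171383  0.68513065 -0.70591349  1.71939066  0.53279931  0.93895757
 -1.19948584] 0.2577752904818265 29.999040188267827 [-1.1779168   0.20187592 -1.07479477]
to [0.604 0.113 0.02  1.103] row [0.001, 0.0004, 0.0544, -0.0009, -0.0, -0.0046] len 0.054 turn_deg 0.3
```

View pics/s1c.png

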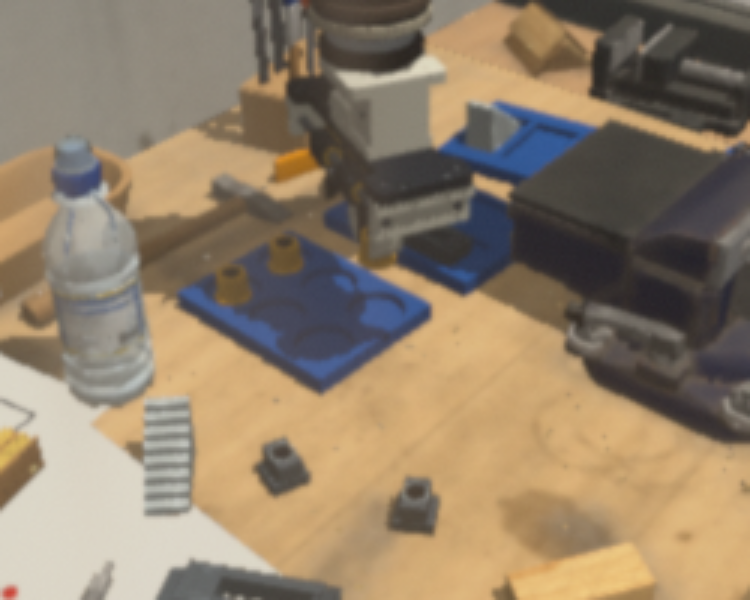

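The crop shows the flange nut held near (375,245), just above the nut holder's nearest right-hand pocket, with the bottle undisturbed. I'll lower and release it.

>>> jog_arm(
  motion=[
    [[0.001, 0, 0.03, 0, 0, 0, 1], [0.001, 0, 0.047, 0, 0, 0, 1], [0.001, 0, 0.054, 0, 0, 0, 1], [0.001, 0, 0.054, 0, 0, 0, 1], [0.001, 0, 0.054, 0, 0, 0, 0.2], [0.001, 0, 0.054, 0, 0, 0, 0.2], [0.001, 0, 0.054, 0, 0, 0, 0.2], [0.001, 0, 0.02, 0, 0, 0, 0.2], [0.001, 0, -0.02, 0, 0, 0, -0.5], [0.001, 0, -0.05, 0, 0, 0, -1]],
  ],
)

```text
clock: 7.17
position: [0.6034, 0.1143, 0.127]
ee_rot: [-2.678, -1.642, -0.002]
force: [1.3, -0.3, 0.9]
width: 0.497
gripper_force: 0.0
```

```bash
python3 - <<'E'
from h import *
p,im=snap("scene")
s=observe();print(pose()[0],np.degrees(tyaw()),s["joints"],s["width"],s["force"],s["clock"])
cv2.imwrite("pics/s2c.png",cv2.resize(im[190:280,220:340],None,fx=5,fy=5))
plan((.446,.259,.12,np.radians(29)))
E
```

```text
[0.60625151 0.1157405  0.13293997] 63.042882829603805 [ 0.21401701  0.62239515 -0.74601094  1.66579382  0.47958711  1.03481369
 -1.1562041 ] 0.5383006741456221 [2.17573192 1.8512276  4.25535832] 7.2167
to [0.446 0.259 0.12  0.506] row [0.055, -0.2079, 0.0119, 0.0045, -0.0082, 0.5941] len 0.215 turn_deg 34.0
```

View pics/s2c.png

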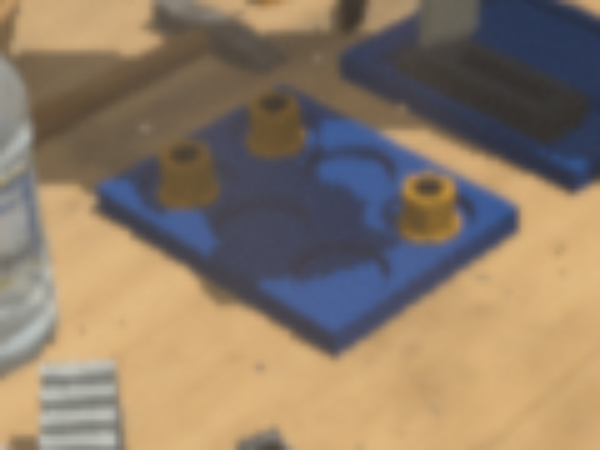

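The flange nut sits in its pocket at (430,205) in the crop. Next is T-nut 2.

>>> jog_arm(
  motion=[
    [[0.055, -0.208, 0.012, 0, 0, 0.594, -0.4], [0.055, -0.208, 0.012, 0, 0, 0.594, -0.4], [0.055, -0.208, 0.012, 0, 0, 0.594, -0.4], [0.055, -0.208, 0.012, 0, 0, 0.594, -0.4], [0.055, -0.208, 0.012, 0, 0, 0.594, -0.4], [0.055, -0.208, 0.012, 0, 0, 0.594, -0.4], [0.055, -0.208, 0.012, 0, 0, 0.594, -0.4], [0.055, -0.208, 0.012, 0, 0, 0.594, -0.4]],
  ],
)

```text
clock: 7.88
position: [0.443, 0.2573, 0.1127]
ee_rot: [3.04, 0.79, 0.002]
force: [0.1, -0.9, -0.2]
width: 0.7
gripper_force: 0.0
```

```bash
python3 - <<'E'
from h import *
s=observe();print(pose()[0],np.degrees(tyaw()),s["joints"],s["width"],s["clock"])
plan((.446,.259,.011,np.radians(29)))
E
```

```text
[0.44295408 0.25732612 0.11271791] 29.13071133009287 [-0.15020832  0.46761023 -0.64034118  1.94100541  0.36795426  0.8496069
 -2.04854651] 0.7000569499046202 7.8833
to [0.446 0.259 0.011 0.506] row [0.0034, -0.0, 0.1017, 0.0007, -0.0009, 0.0023] len 0.102 turn_deg 0.1
```

>>> jog_arm(
  motion=[
    [[0.003, 0, 0.04, 0, 0, 0, -0.4], [0.003, 0, 0.075, 0, 0, 0, -0.4], [0.003, 0, 0.1015, 0, 0, 0, -0.3], [0.003, 0, 0.1015, 0, 0, 0, -0.3], [0.003, 0, 0.1015, 0, 0, 0, 1], [0.003, 0, 0.1015, 0, 0, 0, 1], [0.003, 0, 0.1015, 0, 0, 0, 1], [0.003, 0, 0.1015, 0, 0, 0, 1], [0.003, 0, 0.1015, 0, 0, 0, 1], [0.003, 0, 0.1015, 0, 0, 0, 1]],
  ],
  force=35,
)

```text
clock: 8.72
position: [0.4464, 0.2588, 0.0118]
ee_rot: [-3.041, -0.786, -0.003]
force: [-0.5, -1.4, 7.4]
width: 0.303
gripper_force: 35.0
```

>>> jog_arm(
  motion=[
    [[0, 0, 0, 0, 0, 0, 1], [0, 0, 0, 0, 0, 0, 1], [0, 0, 0, 0, 0, 0, 1]],
  ],
)

```text
clock: 8.97
position: [0.4463, 0.2588, 0.0118]
ee_rot: [-3.042, -0.786, -0.003]
force: [0.2, -1.1, 8.2]
width: 0.298
gripper_force: 35.0
```

```bash
python3 - <<'E'
from h import *
d=np.radians
plan((.44,.2,.22,d(29)),(.42,-.05,.24,d(0)),(.4206,-.2839,.22,d(-7.8)))
E
```

```text
to [0.44  0.2   0.22  0.506] row [-0.0336, 0.0485, -0.2082, 0.0004, -0.0019, -0.0004] len 0.216 turn_deg 0.1
to [ 0.42 -0.05  0.24  0.  ] row [-0.1722, 0.2575, -0.2284, -0.0001, -0.002, 0.5058] len 0.385 turn_deg 29.0
to [ 0.421 -0.284  0.22  -0.136] row [-0.285, 0.4624, -0.2085, -0.0002, -0.002, 0.6419] len 0.582 turn_deg 36.8
```

Width 27.4 mm at 12 mm above the base matches the 28 mm faces. Lifting and carrying it over the vice.

>>> jog_arm(
  motion=[
    [[0, 0, -0.04, 0, 0, 0, 1], [-0.034, 0.049, -0.208, 0, 0, 0, 1], [-0.034, 0.049, -0.208, 0, 0, 0, 1], [-0.034, 0.049, -0.208, 0, 0, 0, 1], [-0.034, 0.049, -0.208, 0, 0, 0, 1], [-0.034, 0.049, -0.208, 0, 0, 0, 1], [-0.172, 0.257, -0.228, 0, 0, 0.506, 1], [-0.172, 0.257, -0.228, 0, 0, 0.506, 1], [-0.172, 0.257, -0.228, 0, 0, 0.506, 1], [-0.172, 0.257, -0.228, 0, 0, 0.506, 1]],
  ],
)

```text
clock: 9.8
position: [0.4255, 0.0319, 0.2322]
ee_rot: [3.141, 0.001, 0.001]
force: [1.7, -0.4, -0.7]
width: 0.3
gripper_force: 35.0
```

```bash
python3 - <<'E'
from h import *
d=np.radians
s=observe();print(pose()[0],np.degrees(tyaw()),s["joints"],s["width"],s["gripper_force"])
plan((.4206,-.2839,.20,d(-7.8)))
E
```

```text
[0.42545693 0.03190784 0.23221519] 0.01850280154820053 [ 0.3115229   0.1541868  -0.5693468   1.9804986   0.09699397  1.03258151
 -1.87269176] 0.2997934542790522 34.9953156709671
to [ 0.421 -0.284  0.2   -0.136] row [-0.005, 0.3158, 0.0323, 0.0002, -0.0005, 0.1365] len 0.317 turn_deg 7.8
```

>>> jog_arm(
  motion=[
    [[-0.005, 0.316, 0, 0, 0, 0.136, 1], [-0.005, 0.316, 0, 0, 0, 0.136, 1], [-0.005, 0.316, 0, 0, 0, 0.136, 1], [-0.005, 0.316, 0, 0, 0, 0.136, 1], [-0.005, 0.316, 0, 0, 0, 0.136, 1], [-0.005, 0.316, 0, 0, 0, 0.136, 1], [-0.005, 0.316, 0, 0, 0, 0.136, 1], [-0.005, 0.316, 0.1, 0, 0, 0.136, 1], [-0.005, 0.316, 0.1, 0, 0, 0.136, 1], [-0.005, 0.316, 0.1, 0, 0, 0.136, 1]],
  ],
)

```text
clock: 10.63
position: [0.4205, -0.2833, 0.128]
ee_rot: [-3.133, 0.208, 0.006]
force: [-0.6, 1.0, -2.5]
width: 0.304
gripper_force: 35.0
```

```bash
python3 - <<'E'
from h import *
d=np.radians
s=observe();print(pose()[0],np.degrees(tyaw()),s["joints"],s["width"],s["gripper_force"])
plan((.4206,-.2839,.06,d(-7.8)),(.4206,-.2839,.0195,d(-7.8)))
E
```

```text
[ 0.42047541 -0.28334299  0.12795843] -7.605218008577468 [ 0.71897391  0.3813462  -0.29888851  1.95386503  0.14903405  0.83171562
 -1.36438823] 0.3040466621941085 34.99977171421051
to [ 0.421 -0.284  0.06  -0.136] row [0.0005, 0.0006, 0.068, -0.0012, 0.0042, 0.0034] len 0.068 turn_deg 0.3
to [ 0.421 -0.284  0.02  -0.136] row [0.0007, 0.0007, 0.1085, -0.0012, 0.0042, 0.0034] len 0.108 turn_deg 0.3
```

>>> jog_arm(
  motion=[
    [[0, 0, 0.04, 0, 0, 0, 1], [0, 0, 0.08, 0, 0, 0, 1], [0, 0, 0.08, 0, 0, 0, 1], [0, 0, 0.08, 0, 0, 0, 1]],
  ],
)

```text
clock: 10.97
position: [0.4216, -0.2813, 0.0509]
ee_rot: [-3.133, 0.203, 0.007]
force: [-0.0, 0.7, -0.3]
width: 0.305
gripper_force: 35.0
```

```bash
python3 - <<'E'
from h import *
d=np.radians
s=observe();print(pose()[0],np.degrees(tyaw()),s["width"],s["force"])
plan((.4206,-.2839,.0193,d(-7.8)))
E
```

```text
[ 0.42155022 -0.28134346  0.05086561] -7.4257488929629005 0.305095981709008 [-0.03325405  0.74087092 -0.30583798]
to [ 0.421 -0.284  0.019 -0.136] row [-0.0005, 0.0027, 0.0316, -0.0021, 0.0048, 0.0065] len 0.032 turn_deg 0.5
```

>>> jog_arm(
  motion=[
    [[0, 0.003, 0.022, 0, 0, 0, 1], [0, 0.003, 0.0315, 0, 0, 0, 1], [0, 0.003, 0.0315, 0, 0, 0, 1], [0, 0.003, 0.0315, 0, 0, 0, 0.1], [0, 0.003, 0.0315, 0, 0, 0, 0.1], [0, 0.003, 0.0315, 0, 0, 0, 0.1], [0, 0.003, 0.0315, 0, 0, 0, 0.1], [0, 0.003, 0, 0, 0, 0, 0], [0, 0.003, -0.04, 0, 0, 0, -0.4], [0, 0.003, -0.08, 0, 0, 0, -0.4]],
  ],
)

```text
clock: 11.8
position: [0.422, -0.2848, 0.1333]
ee_rot: [-3.134, 0.204, 0.003]
force: [0.1, -1.1, 0.2]
width: 0.593
gripper_force: 0.0
```

```bash
python3 - <<'E'
from h import *
d=np.radians
p,im=snap("top")
s=observe();print(pose()[0],np.degrees(tyaw()),s["width"],s["force"],s["clock"])
cv2.imwrite("pics/t1.png",cv2.resize(im[220:310,380:480],None,fx=5,fy=5))
plan((.41,-.1,.23,d(0)),(.54,.286,.23,d(67)))
E
```

```text
[ 0.42600187 -0.28674106  0.14111318] -7.438181320596137 0.637636223699291 [ 2.84478893 -0.99906337  5.87586454] 11.85
to [ 0.41 -0.1   0.23  0.  ] row [-0.0393, -0.1828, -0.0899, 0.004, -0.0082, -0.1298] len 0.207 turn_deg 7.5
to [0.54  0.286 0.23  1.169] row [0.0396, -0.5824, -0.0906, 0.0085, -0.005, -1.2992] len 0.591 turn_deg 74.4
```

>>> jog_arm(
  motion=[
    [[0, 0, -0.04, 0, 0, 0, -0.4], [-0.01, -0.04, -0.09, 0, 0, 0, -0.4], [-0.01, -0.04, -0.09, 0, 0, 0, -0.4], [-0.039, -0.25, -0.09, 0, 0, -0.5, -0.4], [-0.039, -0.25, -0.09, 0, 0, -0.5, -0.4], [-0.039, -0.25, -0.09, 0, 0, -0.5, -0.4], [-0.039, -0.25, -0.09, 0, 0, -0.5, -0.4], [-0.039, -0.25, -0.09, 0, 0, -0.5, -0.4], [0.04, -0.58, -0.09, 0, 0, -1.3, -0.4], [0.04, -0.58, -0.09, 0, 0, -1.3, -0.4]],
  ],
)

```text
clock: 12.68
position: [0.4455, 0.0435, 0.2229]
ee_rot: [2.988, 0.965, 0.002]
force: [0.8, -0.2, -0.4]
width: 0.699
gripper_force: 0.0
```

```bash
python3 - <<'E'
from h import *
d=np.radians
p,im=snap("top")
s=observe();print(pose()[0],np.degrees(tyaw()),s["joints"],s["clock"])
cv2.imwrite("pics/t2.png",cv2.resize(im[225:305,390:470],None,fx=6,fy=6))
plan((.54,.286,.12,d(67)))
E
```

```text
[0.44848395 0.05218958 0.22376715] 36.79645495367887 [ 0.3406876   0.22058317 -0.66673706  1.9416316   0.15586907  1.02449325
 -1.32333262] 12.7333
to [0.54  0.286 0.12  1.169] row [0.2126, -0.1324, 0.1053, 0.0014, -0.0069, -0.5271] len 0.272 turn_deg 30.2
```

View pics/t2.png

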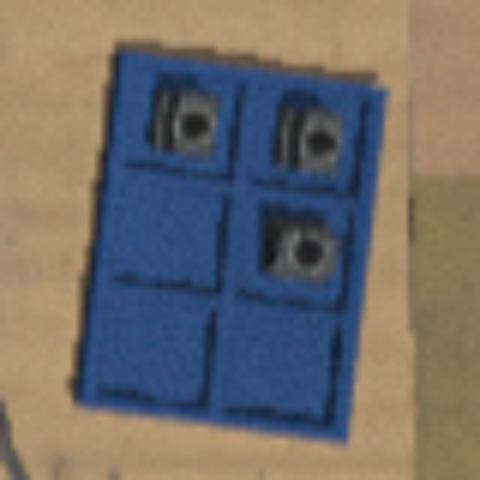

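T-nut 2 is centred in the middle right pocket, at (300,250) in the crop. Now T-nut 1.

>>> jog_arm(
  motion=[
    [[0.17, -0.105, 0, 0, 0, -0.527, -0.4], [0.17, -0.105, 0, 0, 0, -0.527, -0.4], [0.17, -0.105, 0, 0, 0, -0.527, -0.4], [0.213, -0.132, 0.105, 0, 0, -0.527, -0.4], [0.213, -0.132, 0.105, 0, 0, -0.527, -0.4], [0.213, -0.132, 0.105, 0, 0, -0.527, -0.4], [0.213, -0.132, 0.105, 0, 0, -0.527, -0.4], [0.213, -0.132, 0.105, 0, 0, -0.527, -0.4], [0.213, -0.132, 0.105, 0, 0, -0.527, -0.4]],
  ],
)

```text
clock: 13.48
position: [0.5416, 0.2743, 0.1154]
ee_rot: [-2.636, -1.707, 0.004]
force: [-0.3, -0.5, 0.1]
width: 0.701
gripper_force: 0.0
```

```bash
python3 - <<'E'
from h import *
s=observe();print(pose()[0],np.degrees(tyaw()),s["joints"],s["width"],s["clock"])
plan((.539,.286,.011,np.radians(67)))
E
```

```text
[0.54159458 0.27429668 0.11539852] 65.85311586106548 [-0.09723718  0.61845967 -0.68979425  1.69973095  0.45423146  0.99263983
 -1.37230633] 0.7014607693455753 13.4833
to [0.539 0.286 0.011 1.169] row [0.0098, -0.0069, 0.1044, -0.0026, 0.0016, -0.02] len 0.105 turn_deg 1.2
```

>>> jog_arm(
  motion=[
    [[0.01, -0.007, 0.03, 0, 0, -0.02, -0.4], [0.01, -0.007, 0.06, 0, 0, -0.02, -0.4], [0.01, -0.007, 0.06, 0, 0, -0.02, -0.4], [0.01, -0.007, 0.06, 0, 0, -0.02, -0.4]],
  ],
)

```text
clock: 13.82
position: [0.5402, 0.2831, 0.0573]
ee_rot: [2.622, 1.728, -0.003]
force: [-0.2, 0.6, 0.5]
width: 0.701
gripper_force: 0.0
```

```bash
python3 - <<'E'
from h import *
s=observe();print(pose()[0],np.degrees(tyaw()),s["width"],s["clock"])
plan((.539,.286,.011,np.radians(67)))
E
```

```text
[0.54021971 0.28311792 0.05733066] 66.78157739757381 0.7009876038702637 13.8167
to [0.539 0.286 0.011 1.169] row [0.0023, -0.0022, 0.0463, -0.0003, 0.0023, -0.0038] len 0.046 turn_deg 0.3
```

>>> jog_arm(
  motion=[
    [[0.002, -0.002, 0.03, 0, 0, 0, -0.4], [0.002, -0.002, 0.046, 0, 0, 0, -0.3], [0.002, -0.002, 0.046, 0, 0, 0, -0.3], [0.002, -0.002, 0.046, 0, 0, 0, 1], [0.002, -0.002, 0.046, 0, 0, 0, 1], [0.002, -0.002, 0.046, 0, 0, 0, 1], [0.002, -0.002, 0.046, 0, 0, 0, 1], [0.002, -0.002, 0.046, 0, 0, 0, 1], [0.002, -0.002, 0.046, 0, 0, 0, 1], [0.002, -0.002, 0.046, 0, 0, 0, 1]],
  ],
  force=35,
)

```text
clock: 14.65
position: [0.5399, 0.2877, 0.0119]
ee_rot: [2.622, 1.73, 0.002]
force: [-0.2, -2.0, 6.7]
width: 0.3
gripper_force: 34.9
```

```bash
python3 - <<'E'
from h import *
d=np.radians
s=observe();print(pose()[0],np.degrees(tyaw()),s["width"],s["gripper_force"],s["force"])
plan((.50,.22,.22,d(67)),(.42,-.05,.24,d(20)))
E
```

```text
[0.5398771  0.28770855 0.01187457] 66.83874162728328 0.3001029691295983 34.85366106033325 [-0.17062326 -1.97438937  6.74475903]
to [0.5   0.22  0.22  1.169] row [-0.0778, -0.0098, -0.2082, 0.0009, -0.0006, -0.0028] len 0.222 turn_deg 0.2
to [ 0.42  -0.05   0.24   0.349] row [-0.3575, 0.0228, -0.2283, 0.0006, -0.001, 0.8175] len 0.425 turn_deg 46.8
```

>>> jog_arm(
  motion=[
    [[0, 0, -0.04, 0, 0, 0, 1], [-0.078, -0.01, -0.208, 0, 0, 0, 1], [-0.078, -0.01, -0.208, 0, 0, 0, 1], [-0.078, -0.01, -0.208, 0, 0, 0, 1], [-0.078, -0.01, -0.208, 0, 0, 0, 1], [-0.078, -0.01, -0.208, 0, 0, 0.1, 1], [-0.358, 0.023, -0.228, 0, 0, 0.818, 1], [-0.358, 0.023, -0.228, 0, 0, 0.818, 1], [-0.358, 0.023, -0.228, 0, 0, 0.818, 1], [-0.358, 0.023, -0.228, 0, 0, 0.818, 1]],
  ],
)

```text
clock: 15.48
position: [0.4514, 0.0588, 0.231]
ee_rot: [3.019, 0.87, 0.0]
force: [0.9, -0.9, -2.0]
width: 0.3
gripper_force: 34.9
```

```bash
python3 - <<'E'
from h import *
d=np.radians
s=observe();print(pose()[0],np.degrees(tyaw()),s["joints"],s["width"])
plan((.40,-.12,.235,d(0)),(.3681,-.2767,.235,d(-7.8)))
E
```

```text
[0.4513607  0.05883392 0.23103638] 32.151745184670844 [ 0.31622534  0.22153437 -0.65887628  1.91950301  0.15583527  1.050939
 -1.41821671] 0.299739030429863
to [ 0.4   -0.12   0.235  0.   ] row [-0.1387, 0.1241, -0.004, 0.0002, -0.0002, 0.5612] len 0.186 turn_deg 32.2
to [ 0.368 -0.277  0.235 -0.136] row [-0.2491, 0.2398, -0.0039, 0.0002, -0.0002, 0.6973] len 0.346 turn_deg 40.0
```

>>> jog_arm(
  motion=[
    [[-0.139, 0.124, -0.004, 0, 0, 0.561, 1], [-0.139, 0.124, -0.004, 0, 0, 0.561, 1], [-0.139, 0.124, -0.004, 0, 0, 0.561, 1], [-0.139, 0.124, -0.004, 0, 0, 0.561, 1], [-0.249, 0.24, -0.004, 0, 0, 0.697, 1], [-0.249, 0.24, -0.004, 0, 0, 0.697, 1], [-0.249, 0.24, -0.004, 0, 0, 0.697, 1], [-0.249, 0.24, -0.004, 0, 0, 0.697, 1], [-0.249, 0.24, -0.004, 0, 0, 0.697, 1], [-0.249, 0.24, -0.004, 0, 0, 0.697, 1]],
  ],
)

```text
clock: 16.32
position: [0.3694, -0.2799, 0.2346]
ee_rot: [3.133, -0.215, -0.001]
force: [-0.2, 0.2, -1.7]
width: 0.3
gripper_force: 34.9
```

```bash
python3 - <<'E'
from h import *
d=np.radians
s=observe();print(pose()[0],np.degrees(tyaw()),s["joints"],s["width"])
plan((.3681,-.2767,.05,d(-7.8)))
E
```

```text
[ 0.36943502 -0.27989498  0.23455336] -7.838864575671865 [ 0.79649717  0.18691985 -0.30661528  1.91759125  0.06613188  1.04692942
 -1.24584626] 0.29952747767682103
to [ 0.368 -0.277  0.05  -0.136] row [-0.0016, -0.0032, 0.1846, 0.0009, 0.0007, -0.0007] len 0.185 turn_deg 0.1
```

>>> jog_arm(
  motion=[
    [[-0.001, -0.003, 0.185, 0, 0, 0, 1], [-0.001, -0.003, 0.185, 0, 0, 0, 1], [-0.001, -0.003, 0.185, 0, 0, 0, 1], [-0.001, -0.003, 0.185, 0, 0, 0, 1], [-0.001, -0.003, 0.185, 0, 0, 0, 1], [-0.001, -0.003, 0.185, 0, 0, 0, 1], [-0.001, -0.003, 0.185, 0, 0, 0, 1], [-0.001, -0.003, 0.185, 0, 0, 0, 1]],
  ],
)

```text
clock: 16.98
position: [0.3719, -0.2728, 0.0512]
ee_rot: [3.134, -0.203, 0.003]
force: [-0.3, -0.5, -1.8]
width: 0.302
gripper_force: 34.9
```

```bash
python3 - <<'E'
from h import *
d=np.radians
s=observe();print(pose()[0],np.degrees(tyaw()),s["force"],s["width"])
plan((.3681,-.2767,.0194,d(-7.8)))
E
```

```text
[ 0.37187951 -0.27276421  0.05119965] -7.421556768480132 [-0.28288458 -0.50376549 -1.76153143] 0.3017668442420985
to [ 0.368 -0.277  0.019 -0.136] row [-0.0033, 0.0044, 0.0318, 0.0005, -0.0018, 0.0066] len 0.032 turn_deg 0.4
```

>>> jog_arm(
  motion=[
    [[-0.003, 0.004, 0.02, 0, 0, 0, 1], [-0.003, 0.004, 0.0315, 0, 0, 0, 1], [-0.003, 0.004, 0.0315, 0, 0, 0, 1], [-0.003, 0.004, 0.0315, 0, 0, 0, 0.1], [-0.003, 0.004, 0.0315, 0, 0, 0, 0.1], [-0.003, 0.004, 0.0315, 0, 0, 0, 0.1], [-0.003, 0.004, 0.0315, 0, 0, 0, 0.1], [-0.003, 0.004, 0, 0, 0, 0, 0], [-0.003, 0.004, -0.04, 0, 0, 0, -0.4], [-0.003, 0.004, -0.08, 0, 0, 0, -0.4]],
  ],
)

```text
clock: 17.82
position: [0.3665, -0.2755, 0.1311]
ee_rot: [-3.133, 0.203, 0.003]
force: [1.2, -1.6, -0.2]
width: 0.598
gripper_force: 0.0
```

>>> jog_arm(
  motion=[
    [[0, 0, -0.04, 0, 0, 0, -0.4], [0, 0, -0.09, 0, 0, 0, -0.4], [0, 0, -0.09, 0, 0, 0, -0.4], [0, -0.2, -0.09, 0, 0, -0.3, -0.4], [0.04, -0.4, -0.09, 0, 0, -0.3, -0.4], [0.04, -0.4, -0.09, 0, 0, -0.3, -0.4], [0.04, -0.4, -0.09, 0, 0, -0.3, -0.4], [0.04, -0.4, -0.09, 0, 0, -0.3, -0.4], [0.04, -0.4, -0.09, 0, 0, -0.3, -0.4], [0.04, -0.4, -0.09, 0, 0, -0.3, -0.4]],
  ],
)

```text
clock: 18.65
position: [0.4324, 0.0097, 0.2204]
ee_rot: [3.13, 0.266, 0.002]
force: [0.6, -1.2, 0.3]
width: 0.7
gripper_force: 0.0
```

```bash
python3 - <<'E'
from fit import *
d=np.radians
p,im=snap("top","t3.png")
s=observe();print(pose()[0],np.degrees(tyaw()),s["joints"],s["clock"])
# check nut in pocket: low-sat blob vs predicted projection
h=cv2.cvtColor(im,cv2.COLOR_BGR2HSV)
for n,(x,y) in(("nut2",(.4206,-.2839)),("nut1",(.3681,-.2767))):
    q=proj("top",[x,y,.019])[0].astype(int); sl=np.s_[q[1]-12:q[1]+12,q[0]-12:q[0]+12]
    m=(h[sl][:,:,1]<90).astype(np.uint8); ys,xs=np.nonzero(m); c=(xs.mean()+q[0]-12,ys.mean()+q[1]-12)
    print(n,m.sum(),np.round(onplane("top",c,.031)[:2],4))
plan((.44,.32,.23,d(25.6)),(.4785,.3806,.07,d(25.6)))
E
```

```text
[0.43418963 0.01866105 0.22107862] 10.180974205297398 [ 0.37439247  0.18449002 -0.60942522  1.98197162  0.1206812   1.00615403
 -1.68441272] 18.7
nut2 115 [ 0.422  -0.2829]
nut1 135 [ 0.3645 -0.2703]
to [0.44  0.32  0.23  0.447] row [0.059, -0.2956, -0.0076, -0.0029, -0.0052, -0.2691] len 0.302 turn_deg 15.4
to [0.478 0.381 0.07  0.447] row [0.1069, -0.3479, 0.1528, -0.0029, -0.0052, -0.2691] len 0.395 turn_deg 15.4
```

>>> jog_arm(
  motion=[
    [[0.06, -0.296, -0.008, 0, 0, -0.269, -0.4], [0.06, -0.296, -0.008, 0, 0, -0.269, -0.4], [0.06, -0.296, -0.008, 0, 0, -0.269, -0.4], [0.06, -0.296, -0.008, 0, 0, -0.269, -0.4], [0.06, -0.296, -0.008, 0, 0, -0.269, -0.4], [0.06, -0.296, -0.008, 0, 0, -0.269, -0.4], [0.107, -0.348, 0.1, 0, 0, -0.269, -0.4], [0.107, -0.348, 0.14, 0, 0, -0.269, -0.4], [0.107, -0.348, 0.14, 0, 0, -0.269, -0.4], [0.107, -0.348, 0.14, 0, 0, -0.269, -0.4]],
  ],
)

```text
clock: 19.53
position: [0.4751, 0.3575, 0.0963]
ee_rot: [3.066, 0.684, 0.001]
force: [0.4, 0.5, 0.6]
width: 0.702
gripper_force: 0.0
```

>>> jog_arm(
  motion=[
    [[0, 0, 0, 0, 0, 0, -0.4], [0, 0, 0, 0, 0, 0, -0.4]],
  ],
)

```text
clock: 19.7
position: [0.4734, 0.3564, 0.0954]
ee_rot: [3.064, 0.686, -0.007]
force: [-0.3, -0.9, -0.1]
width: 0.701
gripper_force: 0.0
```

```bash
python3 - <<'E'
from h import *
s=observe();print(pose()[0],np.degrees(tyaw()),s["joints"],s["width"],s["clock"])
plan((.4785,.3806,.0095,np.radians(25.6)))
E
```

```text
[0.47335386 0.3564489  0.09543379] 25.249523871095867 [-0.30050331  0.60970925 -0.63872471  1.75567394  0.43857457  0.9276968
 -2.2531909 ] 0.7007417494577046 19.7
to [0.478 0.381 0.01  0.447] row [0.0154, -0.0197, 0.0859, 0.0002, 0.0046, -0.0061] len 0.089 turn_deg 0.4
```

>>> jog_arm(
  motion=[
    [[0.015, -0.02, 0.02, 0, 0, -0.006, -0.4], [0.015, -0.02, 0.05, 0, 0, -0.006, -0.4], [0.015, -0.02, 0.05, 0, 0, -0.006, -0.4], [0.015, -0.02, 0.05, 0, 0, -0.006, -0.4]],
  ],
)

```text
clock: 20.03
position: [0.4799, 0.3794, 0.0485]
ee_rot: [3.063, 0.691, -0.001]
force: [-0.0, -0.0, 0.4]
width: 0.699
gripper_force: 0.0
```

```bash
python3 - <<'E'
from h import *
s=observe();print(pose()[0],np.degrees(tyaw()))
plan((.4785,.3806,.0095,np.radians(25.6)))
E
```

```text
[0.47991393 0.37938439 0.04849386] 25.437503834656766
to [0.478 0.381 0.01  0.447] row [-0.0007, -0.0018, 0.039, 0.0013, 0.0008, -0.0028] len 0.039 turn_deg 0.2
```

>>> jog_arm(
  motion=[
    [[-0.001, -0.002, 0.025, 0, 0, 0, -0.4], [-0.001, -0.002, 0.039, 0, 0, 0, -0.3], [-0.001, -0.002, 0.039, 0, 0, 0, -0.3], [-0.001, -0.002, 0.039, 0, 0, 0, 1], [-0.001, -0.002, 0.039, 0, 0, 0, 1], [-0.001, -0.002, 0.039, 0, 0, 0, 1], [-0.001, -0.002, 0.039, 0, 0, 0, 1], [-0.001, -0.002, 0.039, 0, 0, 0, 1], [-0.001, -0.002, 0.039, 0, 0, 0, 1], [-0.001, -0.002, 0.039, 0, 0, 0, 1]],
  ],
  force=50,
)

```text
clock: 20.87
position: [0.4785, 0.3823, 0.0094]
ee_rot: [3.064, 0.692, 0.001]
force: [-0.5, -0.9, 7.2]
width: 0.342
gripper_force: 50.0
```

```bash
python3 - <<'E'
from h import *
d=np.radians
s=observe();print(pose()[0],np.degrees(tyaw()),s["width"],s["gripper_force"],s["force"])
plan((.479,.38,.09,d(25.6)),(.6468,-.0569,.09,d(-2.9)))
E
```

```text
[0.47849141 0.38233277 0.00942564] 25.46636925310339 0.3421668853012259 50.0016063451767 [-0.54873637 -0.94524174  7.15110018]
to [0.479 0.38  0.09  0.447] row [-0.0005, 0.0023, -0.0806, 0.0003, -0.0009, -0.0023] len 0.081 turn_deg 0.1
to [ 0.647 -0.057  0.09  -0.051] row [-0.0368, 0.4689, -0.0805, 0.0001, -0.0009, 0.4951] len 0.477 turn_deg 28.4
```

>>> jog_arm(
  motion=[
    [[0, 0, -0.03, 0, 0, 0, 1], [0, 0.02, -0.07, 0, 0, 0, 1], [0, 0.04, -0.1, 0, 0, 0.05, 1], [0, 0.07, -0.13, 0, 0, 0.15, 1], [0, 0.1, -0.155, 0, 0, 0.25, 1], [0, 0.135, -0.17, 0, 0, 0.35, 1], [-0.01, 0.175, -0.17, 0, 0, 0.45, 1], [-0.015, 0.215, -0.17, 0, 0, 0.495, 1], [-0.02, 0.255, -0.17, 0, 0, 0.495, 1], [-0.025, 0.295, -0.17, 0, 0, 0.495, 1]],
  ],
)

```text
clock: 21.7
position: [0.5822, 0.1032, 0.1786]
ee_rot: [3.14, -0.079, -0.001]
force: [0.0, -0.3, -2.8]
width: 0.341
gripper_force: 50.0
```

```bash
python3 - <<'E'
from h import *
d=np.radians
s=observe();print(pose()[0],np.degrees(tyaw()),s["joints"],s["width"],s["ft_torque"],s["force"])
plan((.6468,-.0569,.09,d(-2.9)))
E
```

```text
[0.58215021 0.10324016 0.17863893] -2.874702103237682 [ 0.10914052  0.48334877 -0.53646568  1.68486077  0.2775723   1.05053829
 -2.13731138] 0.34114789358613573 [0.03429723 0.00829586 0.04325684] [ 0.01928667 -0.31740583 -2.81491092]
to [ 0.647 -0.057  0.09  -0.051] row [0.0726, 0.1567, 0.0887, 0.0005, 0.0004, 0.0004] len 0.194 turn_deg 0.0
```

>>> jog_arm(
  motion=[
    [[0.02, 0.04, 0, 0, 0, 0, 1], [0.04, 0.078, 0, 0, 0, 0, 1], [0.06, 0.115, 0.01, 0, 0, 0, 1], [0.0725, 0.145, 0.03, 0, 0, 0, 1], [0.0725, 0.157, 0.06, 0, 0, 0, 1], [0.0725, 0.157, 0.09, 0, 0, 0, 1], [0.0725, 0.157, 0.12, 0, 0, 0, 1], [0.0725, 0.157, 0.13, 0, 0, 0, 1], [0.0725, 0.157, 0.13, 0, 0, 0, 1], [0.0725, 0.157, 0.13, 0, 0, 0, 1]],
  ],
)

```text
clock: 22.53
position: [0.647, -0.0546, 0.0491]
ee_rot: [-3.14, 0.078, 0.001]
force: [0.8, 0.6, -1.6]
width: 0.338
gripper_force: 50.0
```

```bash
python3 - <<'E'
from h import *
d=np.radians
s=observe();print(pose()[0],np.degrees(tyaw()),s["width"],s["force"])
plan((.6468,-.0569,.017,d(-2.9)))
p,im=snap("top","t4.png"); p2,i2=snap("scene"); 
a=cv2.resize(im[140:230,310:420],(660,540)); 
cv2.imwrite("pics/m1.png",np.hstack([cv2.resize(im[145:225,310:390],(400,400)),cv2.resize(i2[150:240,270:360],(400,400))]))
E
```

```text
[ 0.64696143 -0.05457166  0.04914147] -2.8333789108762626 0.3381893275127359 [ 0.80365754  0.59100321 -1.55168729]
to [ 0.647 -0.057  0.017 -0.051] row [-0.0, 0.0023, 0.0321, -0.0004, 0.0005, 0.0012] len 0.032 turn_deg 0.1
```

View pics/m1.png

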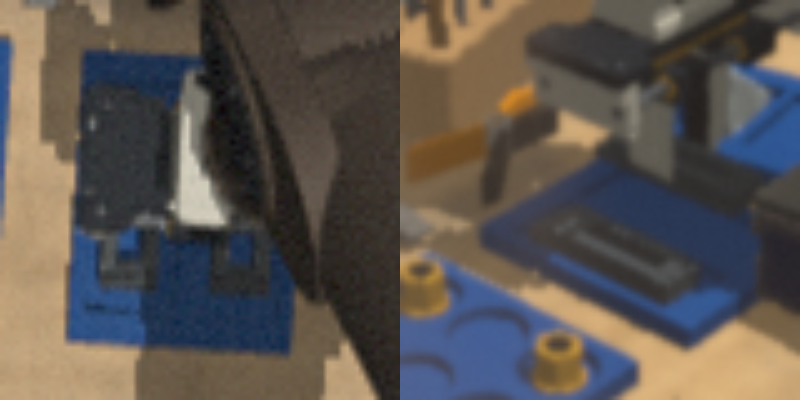

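The carried strap lies parallel to the fixed one, over the empty pocket. Lowering it.

>>> jog_arm(
  motion=[
    [[0, 0.002, 0.018, 0, 0, 0, 1], [0, 0.002, 0.028, 0, 0, 0, 1], [0, 0.002, 0.032, 0, 0, 0, 1], [0, 0.002, 0.032, 0, 0, 0, 1], [0, 0.002, 0.032, 0, 0, 0, 1]],
  ],
)

```text
clock: 23.05
position: [0.6471, -0.057, 0.0174]
ee_rot: [-3.141, 0.079, -0.001]
force: [-1.2, 0.1, -3.5]
width: 0.342
gripper_force: 50.0
```

>>> jog_arm(
  motion=[
    [[0, 0, 0, 0, 0, 0, 0.1], [0, 0, 0, 0, 0, 0, 0.1], [0, 0, 0, 0, 0, 0, 0.1], [0, 0, 0, 0, 0, 0, 0.1], [0, 0, -0.025, 0, 0, 0, 0.1], [0, 0, -0.065, 0, 0, 0, -0.2], [0, 0, -0.1, 0, 0, 0, -0.4], [0, 0, -0.14, 0, 0, 0, -0.4], [0, 0, -0.18, 0, 0, 0, -0.4]],
  ],
)

```text
clock: 23.8
position: [0.6464, -0.0571, 0.1987]
ee_rot: [-3.14, 0.079, 0.0]
force: [1.0, -0.1, 0.2]
width: 0.679
gripper_force: 0.0
```

```bash
python3 - <<'E'
from h import *
d=np.radians
s=observe();print(pose()[0],np.degrees(tyaw()),s["joints"],s["width"],s["clock"])
plan((.56,.28,.28,d(100)),(.597,.337,.25,d(133.5)))
E
```

```text
[ 0.64640576 -0.05709478  0.19866176] -2.8647377414689066 [ 0.32887828  0.54989603 -0.5032911   1.51258194  0.27938503  1.15125388
 -1.84716149] 0.6789744888019628 23.8
to [0.56  0.28  0.28  1.745] row [-0.1032, -0.3324, -0.0813, -0.0003, -0.0001, -1.7953] len 0.357 turn_deg 102.9
to [0.597 0.337 0.25  2.33 ] row [-0.069, -0.3911, -0.0513, -0.0003, -0.0002, -2.38] len 0.4 turn_deg 136.4
```

>>> jog_arm(
  motion=[
    [[0, -0.01, -0.04, 0, 0, -0.12, -0.4], [-0.02, -0.04, -0.08, 0, 0, -0.24, -0.4], [-0.04, -0.08, -0.08, 0, 0, -0.36, -0.4], [-0.055, -0.12, -0.08, 0, 0, -0.48, -0.4], [-0.07, -0.155, -0.08, 0, 0, -0.6, -0.4], [-0.08, -0.195, -0.08, 0, 0, -0.72, -0.4], [-0.09, -0.23, -0.08, 0, 0, -0.84, -0.4], [-0.095, -0.265, -0.08, 0, 0, -0.96, -0.4], [-0.1, -0.3, -0.08, 0, 0, -1.08, -0.4], [-0.103, -0.332, -0.08, 0, 0, -1.2, -0.4]],
  ],
)

```text
clock: 24.63
position: [0.5595, 0.2821, 0.2774]
ee_rot: [-2.63, -1.718, -0.001]
force: [0.4, -0.2, 0.3]
width: 0.699
gripper_force: 0.0
```

```bash
python3 - <<'E'
from h import *
d=np.radians
s=observe();print(pose()[0],np.degrees(tyaw()),s["joints"],s["clock"])
plan((.5998,.334,.23,d(133.5)))
E
```

```text
[0.55954802 0.28208124 0.27736506] 66.28823374995666 [-0.02145453  0.53597375 -0.84545047  1.44443085  0.40353371  1.34020685
 -1.3022721 ] 24.6333
to [0.6   0.334 0.23  2.33 ] row [0.0637, 0.016, 0.0474, 0.0009, -0.0004, -1.1731] len 0.081 turn_deg 67.2
```

>>> jog_arm(
  motion=[
    [[0, 0, 0, 0, 0, -0.12, -0.4], [0.01, 0, 0, 0, 0, -0.24, -0.4], [0.02, 0, 0, 0, 0, -0.36, -0.4], [0.03, 0.01, 0, 0, 0, -0.48, -0.4], [0.04, 0.01, 0, 0, 0, -0.6, -0.4], [0.05, 0.016, 0, 0, 0, -0.72, -0.4], [0.064, 0.016, 0, 0, 0, -0.84, -0.4], [0.064, 0.016, 0, 0, 0, -0.96, -0.4], [0.064, 0.016, 0.02, 0, 0, -1.08, -0.4], [0.064, 0.016, 0.03, 0, 0, -1.173, -0.4]],
  ],
)

```text
clock: 25.47
position: [0.6013, 0.3316, 0.2457]
ee_rot: [-1.241, -2.886, 0.0]
force: [-0.2, -1.3, -0.8]
width: 0.698
gripper_force: 0.0
```

>>> jog_arm(
  motion=[
    [[0, 0, 0.04, 0, 0, 0, -0.4], [0, 0, 0.08, 0, 0, 0, -0.4], [0, 0, 0.12, 0, 0, 0, -0.4], [0, 0, 0.15, 0, 0, 0, -0.4], [0, 0, 0.15, 0, 0, 0, -0.4]],
  ],
)

```text
clock: 25.88
position: [0.5992, 0.328, 0.0898]
ee_rot: [-1.249, -2.878, 0.014]
force: [-0.7, -0.7, -0.3]
width: 0.701
gripper_force: 0.0
```

```bash
python3 - <<'E'
from h import *
d=np.radians
s=observe();print(pose()[0],np.degrees(tyaw()),s["joints"],s["clock"])
plan((.5998,.334,.012,d(133.5)))
E
```

```text
[0.59918291 0.32797416 0.08981317] 133.0819040058468 [-0.03560734  0.87112174 -0.98146431  1.49479947  0.75192311  1.19516445
 -0.38878319] 25.8833
to [0.6   0.334 0.012 2.33 ] row [0.004, 0.0053, 0.0778, -0.0097, -0.0003, -0.0073] len 0.078 turn_deg 0.7
```

>>> jog_arm(
  motion=[
    [[0.004, 0.005, 0.01, 0, 0, 0, -0.4], [0.004, 0.005, 0.04, 0, 0, 0, -0.4], [0.004, 0.005, 0.065, 0, 0, 0, -0.4], [0.004, 0.005, 0.065, 0, 0, 0, -0.4]],
  ],
)

```text
clock: 26.22
position: [0.6016, 0.3372, 0.0293]
ee_rot: [-1.25, -2.881, 0.004]
force: [0.5, -0.9, -1.0]
width: 0.7
gripper_force: 0.0
```

```bash
python3 - <<'E'
from h import *
d=np.radians
s=observe();print(pose()[0],np.degrees(tyaw()),s["force"])
plan((.5998,.334,.012,d(133.5)))
E
```

```text
[0.60163674 0.33718536 0.02932931] 133.0908469975274 [ 0.48493805 -0.90192122 -1.04667414]
to [0.6   0.334 0.012 2.33 ] row [-0.0011, -0.0035, 0.0173, -0.003, 0.0001, -0.0071] len 0.018 turn_deg 0.4
```

>>> jog_arm(
  motion=[
    [[-0.001, -0.003, 0.013, 0, 0, 0, -0.3], [-0.001, -0.003, 0.017, 0, 0, 0, -0.2], [-0.001, -0.003, 0.017, 0, 0, 0, 1], [-0.001, -0.003, 0.017, 0, 0, 0, 1], [-0.001, -0.003, 0.017, 0, 0, 0, 1], [-0.001, -0.003, 0.017, 0, 0, 0, 1], [-0.001, -0.003, 0.017, 0, 0, 0, 1], [-0.001, -0.003, 0.017, 0, 0, 0, 1], [-0.001, -0.003, 0.017, 0, 0, 0, 1], [-0.001, -0.003, 0.017, 0, 0, 0, 1]],
  ],
  force=50,
)

```text
clock: 27.05
position: [0.6011, 0.3352, 0.0156]
ee_rot: [1.25, 2.881, 0.001]
force: [-1.7, -2.1, 5.9]
width: 0.319
gripper_force: 50.0
```

```bash
python3 - <<'E'
from h import *
d=np.radians
s=observe();print(pose()[0],np.degrees(tyaw()),s["force"],s["width"],s["gripper_force"])
plan((.5998,.334,.25,d(133.5)),(.59,.1,.25,d(100)))
E
```

```text
[0.60106144 0.33521691 0.01564027] 133.07912083761877 [-1.71735419 -2.12890807  5.91728581] 0.31891407456449566 49.9960233271122
to [0.6   0.334 0.25  2.33 ] row [-0.0001, -0.0015, -0.2344, 0.0009, 0.0004, -0.0073] len 0.234 turn_deg 0.4
to [0.59  0.1   0.25  1.745] row [-0.1643, -0.1685, -0.2344, 0.0009, 0.0001, 0.5773] len 0.332 turn_deg 33.1
```

>>> jog_arm(
  motion=[
    [[0, 0, -0.03, 0, 0, 0, 1], [0, 0, -0.07, 0, 0, 0, 1], [0, 0, -0.11, 0, 0, 0, 1], [0, 0, -0.15, 0, 0, 0, 1], [-0.01, -0.01, -0.19, 0, 0, 0, 1], [-0.03, -0.03, -0.21, 0, 0, 0.1, 1], [-0.055, -0.055, -0.21, 0, 0, 0.2, 1], [-0.08, -0.085, -0.21, 0, 0, 0.3, 1], [-0.105, -0.115, -0.21, 0, 0, 0.4, 1], [-0.135, -0.14, -0.21, 0, 0, 0.5, 1]],
  ],
)

```text
clock: 27.88
position: [0.5889, 0.1392, 0.2244]
ee_rot: [-1.929, -2.479, 0.002]
force: [1.4, 0.8, -4.3]
width: 0.321
gripper_force: 50.0
```

```bash
python3 - <<'E'
from h import *
d=np.radians
s=observe();print(pose()[0],np.degrees(tyaw()),s["joints"],s["width"],s["ft_torque"])
plan((.5994,-.2056,.225,d(97.4)))
E
```

```text
[0.58894178 0.13920168 0.22438347] 104.22990103726426 [ 0.31719453  0.6030626  -1.00830638  1.56860382  0.52683855  1.26685161
 -0.52509332] 0.3205605628395303 [ 0.02413639 -0.20592778  0.01453597]
to [ 0.599 -0.206  0.225  1.7  ] row [-0.3368, -0.0746, -0.0004, -0.0014, 0.0006, 0.1192] len 0.345 turn_deg 6.8
```

>>> jog_arm(
  motion=[
    [[-0.035, -0.008, 0, 0, 0, 0.03, 1], [-0.07, -0.016, 0, 0, 0, 0.06, 1], [-0.11, -0.024, 0, 0, 0, 0.09, 1], [-0.15, -0.033, 0, 0, 0, 0.119, 1], [-0.19, -0.042, 0, 0, 0, 0.119, 1], [-0.23, -0.051, 0, 0, 0, 0.119, 1], [-0.27, -0.06, 0, 0, 0, 0.119, 1], [-0.31, -0.069, 0, 0, 0, 0.119, 1], [-0.337, -0.075, 0, 0, 0, 0.119, 1], [-0.337, -0.075, 0.02, 0, 0, 0.119, 1]],
  ],
)

```text
clock: 28.72
position: [0.6029, -0.214, 0.2063]
ee_rot: [2.078, 2.348, -0.003]
force: [0.6, -1.4, -4.0]
width: 0.322
gripper_force: 50.0
```

>>> jog_arm(
  motion=[
    [[0, 0, 0.04, 0, 0, 0, 1], [0, 0, 0.08, 0, 0, 0, 1], [0, 0, 0.12, 0, 0, 0, 1], [0, 0, 0.14, 0, 0, 0, 1], [0, 0, 0.14, 0, 0, 0, 1]],
  ],
)

```text
clock: 29.13
position: [0.598, -0.2044, 0.0589]
ee_rot: [-2.063, -2.358, 0.007]
force: [-0.7, 0.0, -3.6]
width: 0.323
gripper_force: 50.0
```

```bash
python3 - <<'E'
from h import *
d=np.radians
s=observe();print(pose()[0],np.degrees(tyaw()),s["joints"],s["width"],s["force"])
plan((.5994,-.2056,.0231,d(97.4)))
p,im=snap("top"); cv2.imwrite("pics/m2.png",np.hstack([cv2.resize(im[140:230,370:460],(400,400)),cv2.resize(snap("scene")[1][130:220,300:390],(400,400))]))
E
```

```text
[ 0.59799166 -0.20441073  0.05893469] 97.62962606622483 [ 0.78129124  0.79512448 -0.86885773  1.66393929  0.68934065  1.02720232
 -0.18611143] 0.3227894153274745 [-0.65585157  0.01397252 -3.55018861]
to [ 0.599 -0.206  0.023  1.7  ] row [-0.0015, 0.0016, 0.0358, -0.0088, -0.0029, 0.004] len 0.036 turn_deg 0.6
```

View pics/m2.png

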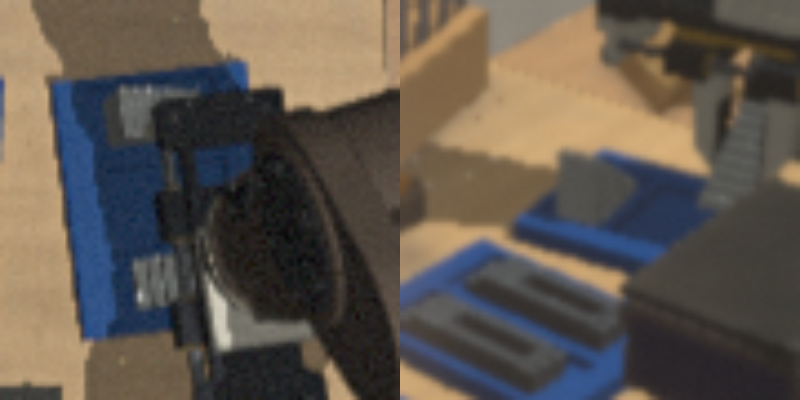

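The step block hangs over the nearest pocket of its holder, parallel to the fixed block, and the strap clamp lies in its own pocket. Lowering and releasing.

>>> jog_arm(
  motion=[
    [[-0.001, 0.001, 0.018, 0, 0, 0, 1], [-0.001, 0.001, 0.03, 0, 0, 0, 1], [-0.001, 0.001, 0.0355, 0, 0, 0, 1], [-0.001, 0.001, 0.0355, 0, 0, 0, 1], [-0.001, 0.001, 0.0355, 0, 0, 0, 1]],
  ],
)

```text
clock: 29.65
position: [0.6035, -0.2051, 0.03]
ee_rot: [2.069, 2.364, 0.0]
force: [0.2, -0.1, -3.9]
width: 0.32
gripper_force: 50.0
```

>>> jog_arm(
  motion=[
    [[0, 0, 0, 0, 0, 0, 0.1], [0, 0, 0, 0, 0, 0, 0.1], [0, 0, 0, 0, 0, 0, 0.1], [0, 0, 0, 0, 0, 0, 0], [0, 0, -0.025, 0, 0, 0, 0], [0, 0, -0.065, 0, 0, 0, -0.2], [0, 0, -0.1, 0, 0, 0, -0.4], [0, 0, -0.14, 0, 0, 0, -0.4], [0, 0, -0.18, 0, 0, 0, -0.4], [0, 0, -0.2, 0, 0, 0, -0.4]],
  ],
)

```text
clock: 30.48
position: [0.6049, -0.2044, 0.2349]
ee_rot: [2.065, 2.361, 0.005]
force: [1.3, 0.7, 0.5]
width: 0.697
gripper_force: 0.0
```

```bash
python3 - <<'E'
from h import *
d=np.radians
s=observe();print(pose()[0],np.degrees(tyaw()),s["joints"],s["force"])
plan((.42,.1,.35,d(97)))
E
```

```text
[ 0.60489118 -0.20443616  0.23493149] 97.64456298969431 [ 0.8296881   0.63283652 -0.97627891  1.47561162  0.53307527  1.30922646
 -0.05801702] [1.25037017 0.6829709  0.49710556]
to [0.42  0.1   0.35  1.693] row [0.3261, -0.1421, -0.1164, 0.0058, 0.0016, 0.0113] len 0.374 turn_deg 0.7
```

The step block was released about 7 mm high (TCP at 0.030), so I move clear and check where it ended up.

>>> jog_arm(
  motion=[
    [[0, 0, -0.04, 0, 0, 0, -0.4], [0.33, -0.14, -0.116, 0, 0, 0, -0.4], [0.33, -0.14, -0.116, 0, 0, 0, -0.4], [0.33, -0.14, -0.116, 0, 0, 0, -0.4], [0.33, -0.14, -0.116, 0, 0, 0, -0.4], [0.33, -0.14, -0.116, 0, 0, 0, -0.4], [0.33, -0.14, -0.116, 0, 0, 0, -0.4], [0.33, -0.14, -0.116, 0, 0, 0, -0.4], [0.33, -0.14, -0.116, 0, 0, 0, -0.4], [0.33, -0.14, -0.116, 0, 0, 0, -0.4]],
  ],
)

```text
clock: 31.32
position: [0.4187, 0.1065, 0.3462]
ee_rot: [2.065, 2.366, 0.001]
force: [1.1, 0.4, -0.2]
width: 0.701
gripper_force: 0.0
```

```bash
python3 - <<'E'
from h import *
t=snap("top","t5.png")[1]; s=snap("scene","s5.png")[1]
print(pose()[0])
z=lambda i:cv2.resize(i,(400,300),interpolation=cv2.INTER_CUBIC)
cv2.imwrite("pics/m3.png",np.vstack([np.hstack([z(t[145:225,320:427]),z(t[145:225,375:482])]),np.hstack([z(t[228:303,380:480]),z(s[150:240,300:420])])]))
E
```

```text
[0.41802658 0.10930337 0.34720885]
```

View pics/m3.png

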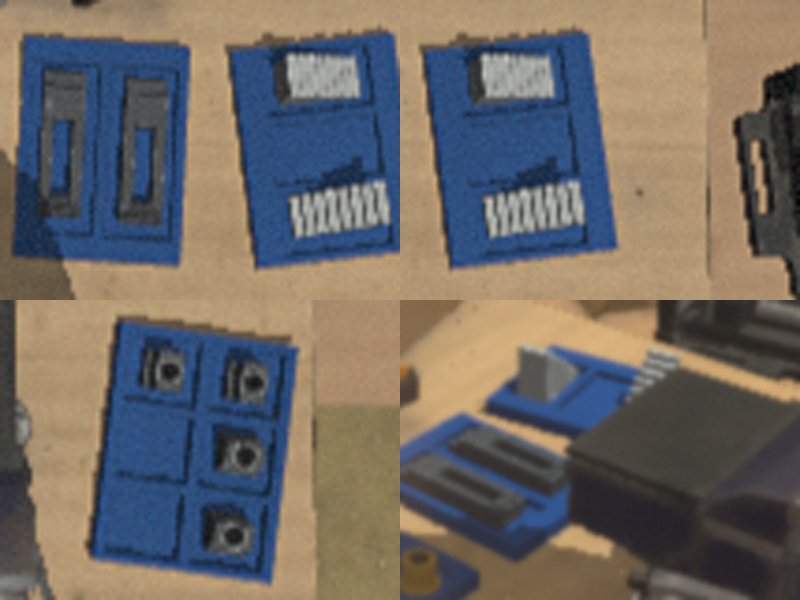

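All pieces look seated: T-nuts at (238,455) and (232,535), strap at (148,150). The step block at (335,208) looks plausible but was dropped, so I check its height with the wrist camera from two places.

```bash
python3 - <<'E'
from h import *
plan((.60,-.275,.28,np.radians(97.6)))
E
```

```text
to [ 0.6   -0.275  0.28   1.703] row [-0.4061, 0.1256, 0.0682, 0.0035, 0.0013, 0.0093] len 0.43 turn_deg 0.6
```

>>> jog_arm(
  motion=[
    [[-0.38, 0.117, 0, 0, 0, 0, -0.4], [-0.38, 0.117, 0, 0, 0, 0, -0.4], [-0.38, 0.117, 0, 0, 0, 0, -0.4], [-0.38, 0.117, 0, 0, 0, 0, -0.4], [-0.38, 0.117, 0, 0, 0, 0, -0.4], [-0.38, 0.117, 0, 0, 0, 0, -0.4], [-0.38, 0.117, 0, 0, 0, 0, -0.4], [-0.38, 0.117, 0, 0, 0, 0, -0.4], [-0.38, 0.117, 0, 0, 0, 0, -0.4], [-0.38, 0.117, 0, 0, 0, 0, -0.4]],
  ],
)

```text
clock: 32.25
position: [0.5875, -0.2641, 0.3438]
ee_rot: [-2.076, -2.358, 0.003]
force: [-0.7, -0.3, -0.7]
width: 0.702
gripper_force: 0.0
```

>>> jog_arm(
  motion=[
    [[-0.02, 0.01, 0.07, 0, 0, 0, -0.4], [-0.02, 0.01, 0.07, 0, 0, 0, -0.4], [-0.02, 0.01, 0.07, 0, 0, 0, -0.4], [-0.02, 0.01, 0.07, 0, 0, 0, -0.4]],
  ],
)

```text
clock: 32.58
position: [0.5986, -0.2766, 0.274]
ee_rot: [-2.067, -2.361, 0.002]
force: [-1.0, 0.3, 0.7]
width: 0.701
gripper_force: 0.0
```

```bash
python3 - <<'E'
from fit import *
import pickle
p,im=snap("wrist","w6.png"); L=silhouettes("step_block_center","wrist"); print(pose()[0],observe()["joints"])
for d in L: print(round(d["p"],2),np.round(d["pixel"]),d["mask"].sum(),np.round(onplane("wrist",d["pixel"],.036,p),3))
pickle.dump((p,L),open("w6.pkl","wb"))
print("expect",proj("wrist",[[.6,-.2,.03],[.704,-.188,.03]],p))
E
```

```text
[ 0.60023083 -0.2752404   0.27751117] [ 0.89136327  0.62965292 -0.95076626  1.34950443  0.50668395  1.41147935
  0.09149047]
0.91 [328. 109.] 1191 [ 0.603 -0.198  0.036]
expect [[324.92364983 109.826224  ]
 [404.20991203 113.5584479 ]]
```

View pics/w6.png

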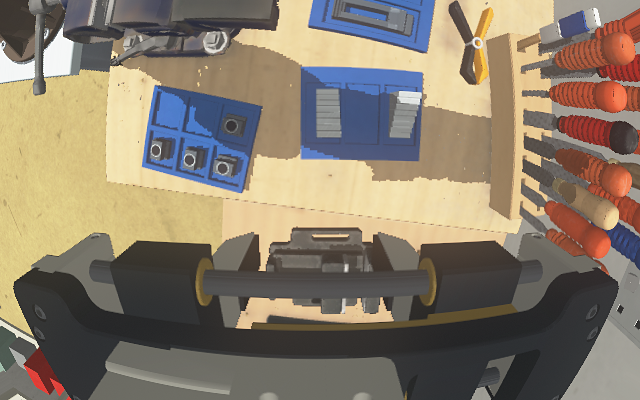

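The step block appears inside its pocket at (328,112), aligned with the fixed block. A two-view model fit will give its height and tilt.

>>> jog_arm(
  motion=[
    [[-0.05, 0, 0.04, 0, 0, 0, -0.4], [-0.1, 0, 0.07, 0, 0, 0, -0.4], [-0.1, 0, 0.07, 0, 0, 0, -0.4], [-0.1, 0, 0.07, 0, 0, 0, -0.4], [-0.1, 0, 0.07, 0, 0, 0, -0.4]],
  ],
)

```text
clock: 33.1
position: [0.6125, -0.3775, 0.2058]
ee_rot: [2.073, 2.36, -0.0]
force: [0.8, 0.6, 0.3]
width: 0.698
gripper_force: 0.0
```

```bash
python3 - <<'E'
from fit import *
import pickle
p6,L6=pickle.load(open("w6.pkl","rb"))
p,im=snap("wrist","w7.png"); L=silhouettes("step_block_center","wrist"); print(pose()[0])
best=lambda L,p:min(L,key=lambda d:np.linalg.norm(onplane("wrist",d["pixel"],.03,p)[:2]-[.602,-.2]))
for d in L: print(round(d["p"],2),np.round(d["pixel"]),d["mask"].sum())
pickle.dump((p,L),open("w7.pkl","wb"))
t=cv2.imread("pics/t5.png"); h=cv2.cvtColor(t,cv2.COLOR_BGR2HSV); m=np.zeros((400,640),np.uint8); sl=np.s_[188:212,398:432]; m[sl]=h[sl][:,:,1]<70; print(m.sum())
m=cv2.morphologyEx(m,cv2.MORPH_CLOSE,np.ones((3,3)))
V=[("wrist",p6,fill(best(L6,p6)["mask"])),("wrist",p,fill(best(L,p)["mask"])),("top",camera_params("top"),fill(m))]
a=np.radians(-82.4)
fit("step",V,.6035,-.201,[a]); fit("step",V[:2],.6035,-.201,[a]); fit("step",V[1:],.6035,-.201,[a])
# in board frame
Rb=R.from_euler("z",.129).as_matrix()[:2,:2]
print("board frame of (.6035,-.201):",Rb.T@(np.array([.6035,-.201])-[.6515,-.1948]))
E
```

```text
[ 0.61405795 -0.37405654  0.20790449]
0.9 [328.  22.] 1473
315
   step yaw0 -82 -> [ 0.6037 -0.2006  0.0066] -82.2 cost 0.055
   step yaw0 -82 -> [ 0.6034 -0.2007  0.0062] -82.4 cost 0.028
   step yaw0 -82 -> [ 0.6042 -0.2009  0.0069] -83.2 cost 0.059
board frame of (.6035,-.201): [-4.83987531e-02  2.63563728e-05]
```

The step block is level at z≈6.6 mm (pocket floor 7 mm), 5 mm off the pocket centre and within its clearance. A quick numeric check on the bottle, strap and nuts, then hand in if it passes.

```bash
cat > chk.py <<'E'
from fit import *
MODEL["bottle"]=[cyl(.0325,0,.14),np.vstack([cyl(.0325,.14,.141),cyl(.014,.19,.207)])]
snap("scene")
for q,m,g in(("bottle","bottle",(.709,.2935,0)),("flange_nut_center","flange",(.6035,.113,.6)),("strap_clamp_center","strap",(.647,-.057,-.05))):
    for d in silhouettes(q,"scene"):
        print(q,round(d["p"],2),d["pixel"],"expected",proj("scene",[g[0],g[1],.1 if m=="bottle" else .018]))
        if np.linalg.norm(d["pixel"]-proj("scene",[g[0],g[1],.1 if m=="bottle" else .018])[0])<20: fit(m,[("scene",camera_params("scene"),fill(d["mask"]))],g[0],g[1],[g[2]],m!="bottle")
p6=__import__("pickle").load(open("w6.pkl","rb"))[0]; h=cv2.cvtColor(cv2.imread("pics/w6.png"),cv2.COLOR_BGR2HSV)
for x,y in((.4206,-.2839),(.3681,-.2767)):
    q=proj("wrist",[x,y,.02],p6)[0].astype(int); m=np.zeros((400,640),np.uint8); sl=np.s_[q[1]-14:q[1]+14,q[0]-14:q[0]+14]; m[sl]=h[sl][:,:,1]<90
    print(q,m.sum()); fit("tnut",[("wrist",p6,fill(m))],x,y,[np.radians(82)])
E
python3 chk.py
```

```text
bottle 0.66 [207.9, 224.5] expected [[211.03225426 221.53193802]]
   bottle yaw0 0 -> [0.7118 0.2909 0.0078] 6.4 cost 0.105
strap_clamp_center 0.82 [334.3, 197.4] expected [[332.13786245 196.59647986]]
   strap yaw0 -3 -> [ 0.6509 -0.0612  0.0059] -2.7 cost 0.123
[190 156] 468
   tnut yaw0 82 -> [ 0.4205 -0.2869  0.003 ] 86.5 cost 0.075
[159 148] 511
   tnut yaw0 82 -> [ 0.3662 -0.2769  0.0079] 83.5 cost 0.16
```

```bash
python3 -c "
from cell import *
print(sign_off()); print(observe()['clock'])"
```

```text
the job is handed in; nothing more can be done
None
the job is handed in; nothing more can be done
```

All five pieces are in empty pockets of their own holders, the bottle is still standing, and the job is handed in, at about 33 s by the last clock reading before hand-in; the step block was let go about 7 mm above the pocket floor by mistake, but it measured level and fully down afterwards.

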